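Lay out the slide-staining station from the pile

TASK

The slide box, a flat yellow cover-glass box and two dropper bottles have been left in one pile on the worktop. Take the pile apart and lay out the staining station: the blue-capped bottle upright in the blue round holder, the black-capped bottle upright in the black round holder, the cover-glass box flat inside the yellow tray and the green slide box flat inside the green tray, both centred in their trays with long side along long side. Keep the bottles upright all the time and leave the white-capped bottle where it stands.

Things in the scene. Friction and masses are not known exactly. Their poses are not given: they have to be found in the camera images.
- blue_bottle_center (a point): Loose dropper bottle with a bright blue cap and squeeze bulb, 25 mm diameter, 90 mm tall, stands upright on the cover-glass box at one end of it. The point is on its axis half-way up (45 mm above its foot); z is its axis, up. The round body, 25 mm wide, reaches from the foot to 52 mm up; above it the cap narrows to 18 and then 13 mm. About 40 g.
- black_bottle_center (a point): Loose dropper bottle with a black cap and squeeze bulb, the same size and shape as the blue-capped one and with the same point; stands on the cover-glass box's other end, 38 mm from the blue-capped one along the cover-glass box's long side (y), so grip each bottle across, along the cover-glass box's x. About 40 g.
- cover_box_center (a point): Loose flat yellow plastic box for cover glasses, its lid shut for good, with a small white snap tab on one short end and a blank white label on top; 58 x 70 x 20 mm (x, y, z), lying flat on the slide box under the two bottles. The point is its centre, 10 mm above its underside; x is its short side's direction, y its long side's, z up; grip it across x (58 mm). About 90 g.
- slide_case_center (a point): Loose dark green slide box with a closed lid that stays closed, 52 x 84 x 39 mm (x, y, z), lying on the worktop at the bottom of the pile; only its ends show beside the cover-glass box from above. The cover-glass box on it is nearly parallel to it and nearly centred. The point is its centre, 19.5 mm above its underside; x is its short side's direction, y its long side's, z up; grip it across x (52 mm). About 200 g.
- blue_holder_floor (a point): Blue round bottle holder fixed on the worktop: shallow open dish, inside diameter 54 mm, foot 68 mm across. The point is the centre of its inner floor, 3 mm above the worktop; its rim is 10 mm above the worktop.
- black_holder_floor (a point): Black round bottle holder, otherwise the same as the blue one, with the same point.
- yellow_tray_floor (a point): Yellow low tray, fixed on the worktop, for the cover-glass box; inside 88 x 102 mm (x, y). The point is the centre of its floor, 3 mm above the worktop; its 4 mm thick rim is 6 mm above the worktop; x is its short side's direction, y its long side's, z up; a small rounded tab sticks out at the middle of each short end, and two dark grip strips lie flush along its floor.
- green_tray_floor (a point): Green low tray, fixed on the worktop, for the slide box; inside 84 x 114 mm (x, y). The same make as the yellow one, with the same point, rim, tabs and axes.
- white_bottle_center (a point): Loose dropper bottle with a white cap, the same size and shape as the other two, standing by itself on the worktop; leave it where it is. The point is on its axis half-way up.

How it is judged:
By the outcome, as a careful person would: the job done as asked, in the order asked, and still so for the second after the job is handed in, with the robot touching nothing.
It also fails if it takes over 141 s, if anything falls off the work surface, if the arm or the gripper's body presses on something with over 40 N, if the wrist force passes 120 N, or if a joint passes its speed limit or range.

ROBOT

A 6-joint arm with a two-finger parallel gripper is mounted at the origin on a cart in front of the work surface, level with it; the furniture and walls round the work are solid. World frame = base frame: x ahead of the robot, y to its left, z up, the work surface at z = 0. Lengths are in m, angles in rad, forces in N, time in s.
With the tool pointing down it reaches from about 0.375 to 0.975 m from the base axis. Payload 3.8 kg.
Tool frame: the origin (TCP) lies on the centre line of the jaws, within the pads' length; the fingertips stand 14 mm ahead of it and the grasp point (between the pads) lies 5 mm behind it; x points along the fingers, y is the direction in which the jaws open and shut, and the axes are right-handed (so a half turn about x gives the same grasp; the last joint's range is limited). The gripper opens to 85 mm and grips with 20 to 120 N. Pads are 22 mm wide; open, the fingers measure 114 mm over their backs; the gripper's body (76 mm by 85 mm) begins 54 mm behind the grasp point. The pads swing forward as they close: fully open they stand 13 mm farther back than shut.
Start: joints at [-1.315, 0.264, 1.604, -0, 1.274, -0.037], TCP at [0.195, -0.646, 0.245] pointing down, gripper open.
Joint ranges: [-2.63, 2.63], [-0.94, 2.18], [0.31, 2.57], [-1.31, 4.45], [0, 2.66], [-2.55, 2.55]. Speed limits (rad/s): [2.57, 2.57, 3.14, 3.14, 3.14, 3.14].

INTERFACE

Orientations are given as a rotation vector (axis times angle).
In Python, from workcell import bot gives the robot as it stands.
- The arm moves only by the shell command python3 -m creep 'ROWS' [FORCE]. ROWS is JSON, a list of rows, each an object with "grip": the finger opening in cm, from 0 to 8.54; "dp": the shift along the tool's x, y, z in cm, a list of three; "rotation": the turn, a rotation vector about the tool's x, y, z in rad, a list of three. A call has 1 to 5 rows; each row is the pose to reach, as a shift and turn from the pose commanded when the call began, along the tool's axes at that moment; what a row does not reach only later rows make up. A row lasts 1/12 s, in which the tool goes at most 41.7 mm and 7.16 degrees, less where a joint would pass 70% of its speed; a pose out of reach is approached as far as the arm can. A call with a gripper value outside its range is refused whole. The fingers move at their own pace and stop on an object; FORCE is the grip in N (left out, the last holds). Time passes only in rows, so rows that repeat a pose let the fingers close. It gives the time, the measured TCP pose, the force and the opening at its end, in the units of the state.
- bot.read_state(): the state, without advancing time (a new reading comes with each control period).
- bot.read_camera(name): name is "scene" or "top" or "wrist"; returns (picture, depth): 400x640x3 uint8, red, green, blue; 400x640 float32, m along the optical axis (not along the pixel's ray), 0 where there is no reading.
- bot.get_calibration(name): a dict with "fx", "fy", "cx", "cy" (pixels), "dist" ([k1, k2, p1, p2, k3] as OpenCV has them; the pictures are not rectified), "rvec" (rotation vector, rad) and "tvec" (3), from world to camera coordinates, as OpenCV has them. Camera axes: x right, y down, z forward; pixel columns grow to the right and rows downward; lengths in m; the calibration is good to about 2 mm. A picture is of the moment at which its call begins: read the wrist's pose just before it. get_calibration takes no time and is no camera call; for the wrist camera it gives the pose at the moment of the call.
- bot.finish_job(): hands the job in, once; it reports no verdict.
The state is a dict: "time": time; "q": joint angles; "joint_vel": joint speeds; "joint_torque": joint torques, N m; "tool_pos": TCP position; "tcp_rot": TCP orientation; "wrist_force": force on the tool from outside, world axes, zero at the start; "torque": the same for the moment, N m; "width": opening from 0.0 (shut) to 1.0 (fully open).
Only numpy, scipy, OpenCV 4.12 (cv2) and the standard library are available. Lean on these libraries where they do the work, as an engineer would, in place of code of your own. Each camera call takes 0.05 s, during which the arm holds its last target.

## Working session

There is one attempt and no reset: what is moved stays moved. The work goes in short steps, Python scripts to look and compute and a shell command to move; the robot and the scene stay as the last step left them, time stands still between calls to the robot, and variables do not carry over. Pictures are saved under pics/ and viewed, and the job is handed in when it is done.

```bash
ls; mkdir -p pics; python3 - <<'E'
from workcell import bot
import cv2
s=bot.read_state();print(s)
for n in("scene","top","wrist"):
    c=bot.get_calibration(n);print(n,c)
    p,d=bot.read_camera(n);cv2.imwrite(f"pics/a_{n}.png",p[:,:,::-1])
E
```

```text
pics
{'time': 0.0, 'q': array([-1.31490875e+00,  2.64767247e-01,  1.60537289e+00,  3.38509754e-05,
        1.27367079e+00, -3.68972056e-02]), 'joint_vel': array([-0.00026116, -0.0017402 ,  0.00028858,  0.00068374, -0.00052887,
        0.00060264]), 'joint_torque': array([ 8.02717950e-04, -5.15109158e+01, -3.67320442e+01, -2.36697388e-04,
        1.30384389e-02, -1.23761447e-05]), 'tool_pos': array([ 0.1946541 , -0.64560438,  0.24395307]), 'tcp_rot': array([ 2.06484472,  0.30678245, -2.06528358]), 'wrist_force': array([-0.46610992, -0.19545967,  0.20441597]), 'torque': array([-0.02458563,  0.02090216,  0.00309312]), 'width': 1.0004944717927788}
scene {'fx': 422.8639469644108, 'fy': 422.8639469644108, 'cx': 314.2151865033792, 'cy': 201.81810205594024, 'dist': array([-0.02372632,  0.        ,  0.        ,  0.        ,  0.        ]), 'rvec': array([ 0.79483076, -2.28648361,  1.36334221]), 'tvec': array([0.44705386, 0.19630798, 0.94434888])}
top {'fx': 498.1951327527414, 'fy': 498.1951327527414, 'cx': 317.4829747474033, 'cy': 199.24651324060358, 'dist': array([-0.10710408,  0.        ,  0.        ,  0.        ,  0.        ]), 'rvec': array([ 2.17373525, -2.19137395,  0.03865866]), 'tvec': array([0.09229153, 0.51056562, 1.5775155 ])}
wrist {'fx': 327.9783080358263, 'fy': 327.9783080358263, 'cx': 318.05113367791995, 'cy': 204.51770012808777, 'dist': array([0.01330868, 0.        , 0.        , 0.        , 0.        ]), 'rvec': array([-2.29805072,  1.70517   ,  0.28844529]), 'tvec': array([-0.67379628, -0.04343389,  0.38124725])}
```

View pics/a_scene.png

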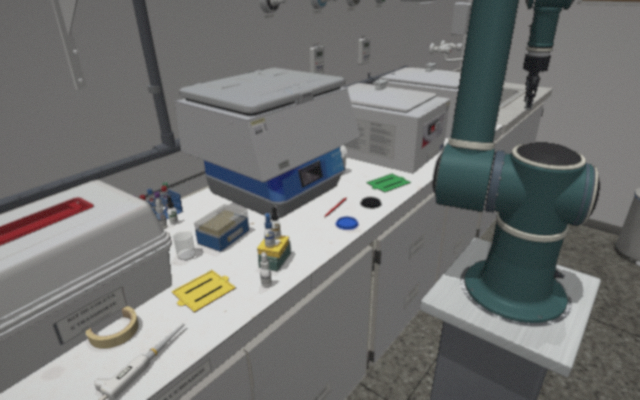

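View pics/a_top.png

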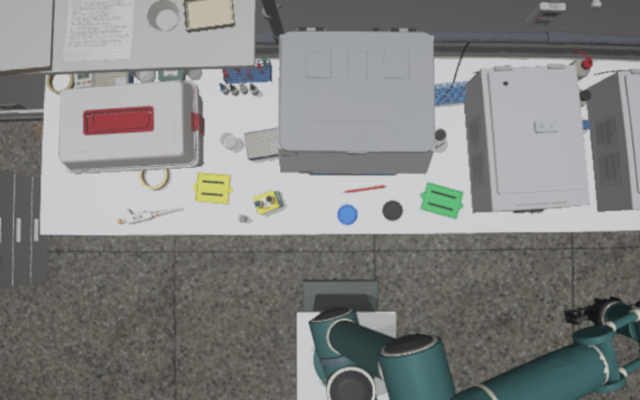

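View pics/a_wrist.png

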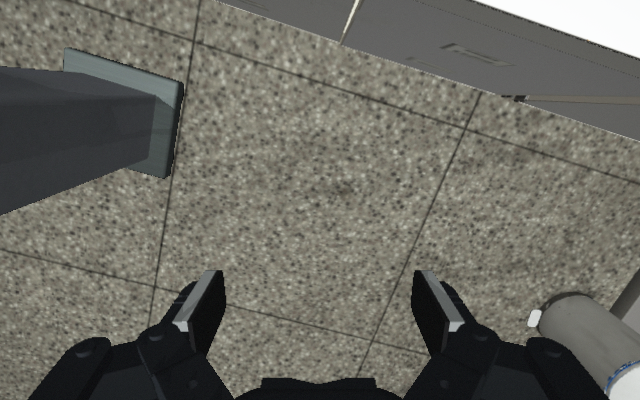

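```bash
cat > h.py <<'E'
import numpy as np,cv2
from workcell import bot
from scipy.spatial.transform import Rotation as R
def cal(n):
    c=bot.get_calibration(n)
    K=np.array([[c['fx'],0,c['cx']],[0,c['fy'],c['cy']],[0,0,1]])
    return K,c['dist'],R.from_rotvec(c['rvec']).as_matrix(),c['tvec']
def onz(C,uv,z):
    K,D,Rm,t=C
    p=cv2.undistortPoints(np.array(uv,float).reshape(-1,1,2),K,D).reshape(-1,2)
    r=np.c_[p,np.ones(len(p))]@Rm
    o=-Rm.T@t
    s=(z-o[2])/r[:,2]
    return o+r*s[:,None]
def cloud(C,d):
    K,D,Rm,t=C
    h,w=d.shape
    g=np.stack(np.meshgrid(np.arange(w),np.arange(h)),-1).reshape(-1,1,2).astype(float)
    p=cv2.undistortPoints(g,K,D).reshape(-1,2)
    P=np.c_[p,np.ones(len(p))]*d.reshape(-1,1)
    W=(P-t)@Rm
    W[d.reshape(-1)==0]=np.nan
    return W.reshape(h,w,3)
def proj(C,P):
    K,D,Rm,t=C
    return cv2.projectPoints(np.array(P,float).reshape(-1,3),cv2.Rodrigues(Rm)[0],t,K,D)[0].reshape(-1,2)
E
python3 - <<'E'
from h import *
C=cal("top");p,d=bot.read_camera("top")
cv2.imwrite("pics/b_crop.png",cv2.resize(p[140:250,180:480,::-1],None,fx=2.66,fy=2.66,interpolation=cv2.INTER_CUBIC))
W=cloud(C,d)
hsv=cv2.cvtColor(p,cv2.COLOR_RGB2HSV)
box=np.zeros(d.shape,bool);box[165:230,180:480]=1
def rep(name,m,z):
    m=m&box; n,l,st,c=cv2.connectedComponentsWithStats(m.astype(np.uint8))
    for i in range(1,n):
        if st[i,4]<25: continue
        ys,xs=np.where(l==i)
        r=cv2.minAreaRect(onz(C,np.c_[xs,ys],z)[:,:2].astype(np.float32)*1000)
        print(name,st[i],c[i].round(1),"xy",onz(C,c[i],z)[0].round(4),"rect",np.round(r[0],1),np.round(r[1],1),round(r[2],1),"zmed",np.nanmedian(W[l==i][:,2]).round(3))
H,S,V=hsv[...,0],hsv[...,1],hsv[...,2]
rep("yel",(H>20)&(H<35)&(S>120),0.006)
rep("grn",(H>45)&(H<85)&(S>100),0.006)
rep("blu",(H>100)&(H<125)&(S>150),0.01)
rep("blk",(V<60),0.01)
E
```

```text
grn [421 184  41  34 860] [441.5 200.2] xy [ 0.5054 -0.3111  0.006 ] rect [ 505.8 -310.4] [135.1  84.6] 74.3 zmed 0.003
```

View pics/b_crop.png

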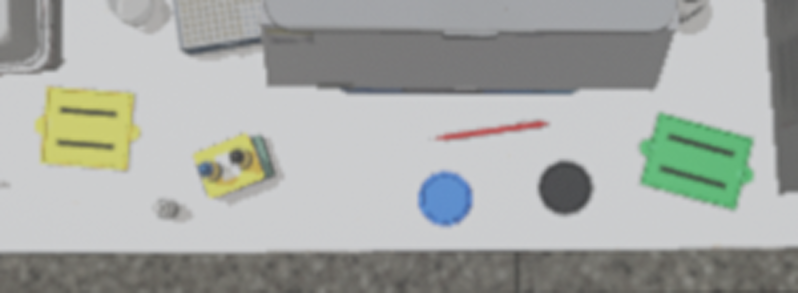

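```bash
python3 - <<'E'
from h import *
C=cal("top");p,d=bot.read_camera("top")
W=cloud(C,d)
hsv=cv2.cvtColor(p,cv2.COLOR_RGB2HSV)
for uv in [(213,188),(220,176),(347,214),(392,210),(268,212),(260,205),(270,199),(244,218),(441,201),(258,203),(277,199)]:
    print(uv,hsv[uv[1],uv[0]],W[uv[1],uv[0]].round(3))
print(cv2.__version__)
box=np.zeros(d.shape,bool);box[165:230,190:480]=1
H,S,V=[hsv[...,i].astype(int) for i in range(3)]
def rep(name,m,z):
    m=m&box; m=cv2.morphologyEx(m.astype(np.uint8),cv2.MORPH_CLOSE,np.ones((5,5)))
    n,l,st,c=cv2.connectedComponentsWithStats(m)
    for i in range(1,n):
        if st[i,4]<40: continue
        ys,xs=np.where(l==i)
        P=onz(C,np.c_[xs,ys],z)[:,:2]*1000
        r=cv2.minAreaRect(P.astype(np.float32))
        ev=np.linalg.eigh(np.cov(P.T)); a=ev[1][:,1]
        print(name,st[i],c[i].round(1),"xy",onz(C,c[i],z)[0].round(4),"rect",np.round(r[0],1),np.round(r[1],1),round(r[2],1),"pca long axis deg",np.degrees(np.arctan2(a[1],a[0])).round(1),np.sqrt(ev[0]*12).round(1),"zmed",np.nanmedian(W[l==i][:,2]).round(3))
rep("yel",(H>20)&(H<35)&(S>70),0.006)
rep("grn",(H>45)&(H<85)&(S>70),0.006)
rep("blu",(H>95)&(H<125)&(S>100),0.01)
rep("blk",(V<90),0.01)
# top of things
m=box&(W[...,2]>0.02)&(W[...,2]<0.2)
rep2=W[m]
n,l,st,c=cv2.connectedComponentsWithStats(m.astype(np.uint8))
for i in range(1,n):
    if st[i,4]>5: 
        q=W[l==i];print(st[i],q.min(0).round(3),q.max(0).round(3),np.median(q,0).round(3))
np.set_printoptions(linewidth=250)
print((W[185:222,238:288,2]*1000).round()[:, ::2].astype(int))
E
```

```text
(213, 188) [ 30 114 205] [0.552 0.429 0.002]
(220, 176) [ 30 117 201] [ 0.591  0.406 -0.001]
(347, 214) [107 137 205] [ 0.464 -0.006  0.   ]
(392, 210) [110   9  81] [ 0.475 -0.151  0.001]
(268, 212) [ 17  11 165] [0.472 0.249 0.002]
(260, 205) [ 23  82 143] [0.49  0.26  0.107]
(270, 199) [30  4 71] [0.507 0.227 0.13 ]
(244, 218) [ 20   5 146] [0.452 0.319 0.049]
(441, 201) [ 68 118 186] [ 0.503 -0.309  0.006]
(258, 203) [108  77 112] [0.495 0.263 0.131]
(277, 199) [ 30  38 129] [0.512 0.215 0.041]
4.12.0
yel [193 173  39  31 971] [212.3 187.7] xy [0.5522 0.4302 0.006 ] rect [552.5 431. ] [126.5  93.3] 85.0 pca long axis deg 85.9 [ 91.8 112.6] zmed 0.003
yel [253 191  27  23 284] [266.6 202. ] xy [0.5044 0.2525 0.006 ] rect [504.5 255.1] [58.3 72.1] 21.3 pca long axis deg 114.2 [66.3 76.2] zmed 0.059
grn [ 421  183   42   35 1030] [441.5 200.2] xy [ 0.5054 -0.3112  0.006 ] rect [ 505.5 -311.1] [138.2  88.2] 74.0 pca long axis deg 73.9 [ 86.7 123.1] zmed 0.002
blu [338 205  19  19 292] [347.  214.1] xy [ 0.4631 -0.0058  0.01  ] rect [463.5  -5.9] [57.6 57.6] 89.5 pca long axis deg 125
[... 3713 characters left out ...]
  -3   0  -2   1   1  10   7  -7  -8   0  -2   0  -2   6  -1   2   0   0  -5   0]
 [ 66  60  62  40   0  -7  -3   0   7   2   3   0  -3   4  -1   2   3   2   1  -1   6  -2  -5  -4  -1]
 [ 95  78  64  46  12  -1  -2  -1   3  -1   6  -2   2   1  -6  -1  -2  -1   6  -2   2  -8   0   1   3]
 [ 92  85  59  49  20  -2   2  -2   4  -3 -10   8  -4   1   3  -1   3   6  -4   4   1  -2   0   2   4]
 [ 91  85  67  37  20   1   2  -1  -2   2   2  -2  -6  -4   0   5  -1   5  -4  -2   1  -4  -8  -4  -2]
 [ 62  67  55  50  14  -5  -9   1   4  -8   2   2  -3   4  -3  -5   2   2   0   1   0   2   8   7   4]
 [ -6  64  55  39  -1  -2  -5   1  -1   1  -1   2   8  -2  -4  12   1  -3  -6   0   0  -6  -3   5   3]]
```

```bash
cat >> h.py <<'E'
def pose():
    s=bot.read_state(); return s['tool_pos'],R.from_rotvec(s['tcp_rot']).as_matrix(),s
def plan(x,y,z,yaw):
    """tool x down; jaw (tool y) along yaw deg in world (mod 180 picks nearer)"""
    p,Rt,s=pose()
    best=None
    for k in (0,180):
        a=np.radians(yaw+k); Y=np.array([np.cos(a),np.sin(a),0]);X=np.array([0,0,-1.]);Z=np.cross(X,Y)
        T=np.c_[X,Y,Z]; rv=R.from_matrix(Rt.T@T).as_rotvec()
        if best is None or np.linalg.norm(rv)<np.linalg.norm(best): best=rv
    dp=Rt.T@(np.array([x,y,z])-p)*100
    print("at",p.round(4),"jawyaw",np.degrees(np.arctan2(Rt[1,1],Rt[0,1])).round(2),"tilt",Rt[:,0].round(4),"t",round(s['time'],2),"w",round(s['width'],3),"F",s['wrist_force'].round(1))
    print("dp cm",dp.round(2),"rot",best.round(3))
E
python3 - <<'E'
from h import *
C=cal("wrist");p,Rt,s=pose();img,d=bot.read_camera("wrist")
o=-C[2].T@C[3]
print("cam in tool",(Rt.T@(o-p)).round(4),"cam axes in tool",(Rt.T@C[2].T).round(3).tolist())
W=(cloud(C,d)-p)@Rt
m=(d>0)&(W[...,0]<0.1)
q=W[m];print(len(q))
for sgn in(1,-1):
    k=q[(q[:,1]*sgn>0)&(q[:,0]>-0.03)]
    print(k.min(0).round(4),k.max(0).round(4),np.percentile(k[:,0],[50,90,98]).round(4))
    t=k[k[:,0]>np.percentile(k[:,0],90)];print("tip",t.mean(0).round(4),np.abs(t[:,1]).min().round(4))
plan(0.42,-0.2,0.3,21)
E
```

```text
cam in tool [-0.1292 -0.0002 -0.0841] cam axes in tool [[-0.0, -0.327, 0.945], [1.0, 0.001, 0.0], [-0.001, 0.945, 0.327]]
29670
[-0.03    0.0419 -0.0121] [0.0011 0.0565 0.0122] [-0.0184 -0.0058 -0.0017]
tip [-0.0033  0.0434 -0.0019] 0.0421
[-0.03   -0.0571 -0.0117] [ 0.0006 -0.0422  0.012 ] [-0.0183 -0.0059 -0.0015]
tip [-0.0033 -0.0437 -0.002 ] 0.0426
at [ 0.1948 -0.6461  0.2448] jawyaw -73.22 tilt [-2.e-04  7.e-04 -1.e+00] t 0.3 w 1.0 F [ 0.8 -0.6  0.8]
dp cm [ -5.49 -36.21 -34.44] rot [1.497e+00 1.000e-03 1.000e-03]
```

```bash
python3 -m creep '[{"grip":8.5,"dp":[-5.5,-36.2,-34.4],"rotation":[1.5,0,0]},{"grip":8.5,"dp":[-5.5,-36.2,-34.4],"rotation":[1.5,0,0]},{"grip":8.5,"dp":[-5.5,-36.2,-34.4],"rotation":[1.5,0,0]},{"grip":8.5,"dp":[-5.5,-36.2,-34.4],"rotation":[1.5,0,0]},{"grip":8.5,"dp":[-5.5,-36.2,-34.4],"rotation":[1.5,0,0]}]'
python3 -c "
from h import *
plan(0.42,-0.2,0.3,21)"
```

```text
time: 0.72
tool_pos: [0.2883, -0.4601, 0.2681]
tcp_rot: [-2.038, 0.347, 2.038]
wrist_force: [0.4, 0.2, 0.2]
width: 0.996
at [ 0.2883 -0.4601  0.2681] jawyaw -109.34 tilt [ 2.e-04  2.e-04 -1.e+00] t 0.72 w 0.996 F [0.4 0.2 0.2]
dp cm [ -3.18 -28.91  -3.82] rot [ 0.867 -0.     0.   ]
```

```bash
python3 -m creep '[{"grip":8.5,"dp":[-3.2,-28.9,-3.8],"rotation":[-2.2,0,0]},{"grip":8.5,"dp":[-3.2,-28.9,-3.8],"rotation":[-2.2,0,0]},{"grip":8.5,"dp":[-3.2,-28.9,-3.8],"rotation":[-2.2,0,0]},{"grip":8.5,"dp":[-3.2,-28.9,-3.8],"rotation":[-2.2,0,0]},{"grip":8.5,"dp":[-3.2,-28.9,-3.8],"rotation":[-2.2,0,0]}]'
python3 -c "
from h import *
plan(0.43,0.1,0.3,21);print(pose()[2]['q'])"
```

```text
time: 1.13
tool_pos: [0.3804, -0.2745, 0.2912]
tcp_rot: [2.06, 0.311, -2.059]
wrist_force: [1.5, -0.6, 0.8]
width: 0.997
at [ 0.3804 -0.2745  0.2912] jawyaw -72.81 tilt [ 7.e-04 -4.e-04 -1.e+00] t 1.13 w 0.997 F [ 1.5 -0.6  0.8]
dp cm [ -0.89 -34.31 -15.81] rot [ 1.504e+00 -1.000e-03 -0.000e+00]
[-6.78376935e-01 -1.61618157e-01  1.96563004e+00  1.29552242e-04
  1.33676240e+00  5.92317805e-01]
```

```bash
python3 -m creep '[{"grip":8.5,"dp":[-0.9,-34.3,-15.8],"rotation":[-1.64,0,0]},{"grip":8.5,"dp":[-0.9,-34.3,-15.8],"rotation":[-1.64,0,0]},{"grip":8.5,"dp":[-0.9,-34.3,-15.8],"rotation":[-1.64,0,0]},{"grip":8.5,"dp":[-0.9,-34.3,-15.8],"rotation":[-1.64,0,0]},{"grip":8.5,"dp":[-0.9,-34.3,-15.8],"rotation":[-1.64,0,0]}]'
python3 -c "
from h import *
plan(0.45,0.13,0.3,21);print(pose()[2]['q'])"
```

```text
time: 1.55
tool_pos: [0.4082, -0.0682, 0.2961]
tcp_rot: [1.668, 0.83, -1.666]
wrist_force: [1.0, -0.0, -0.3]
width: 0.994
at [ 0.4082 -0.0682  0.2961] jawyaw -36.99 tilt [ 1.2e-03 -2.0e-04 -1.0e+00] t 1.55 w 0.994 F [ 1.  -0.  -0.3]
dp cm [ -0.39  -8.59 -18.34] rot [-1.012e+00  0.000e+00 -1.000e-03]
[-2.25746138e-01 -2.80799072e-01  2.05175981e+00  4.87550250e-05
  1.36943674e+00  4.19864472e-01]
```

```bash
python3 -m creep '[{"grip":8.5,"dp":[-1,-8.6,-20],"rotation":[-1.01,0,0]},{"grip":8.5,"dp":[-1,-8.6,-20],"rotation":[-1.01,0,0]},{"grip":8.5,"dp":[-1,-8.6,-20],"rotation":[-1.01,0,0]},{"grip":8.5,"dp":[-1,-8.6,-20],"rotation":[-1.01,0,0]},{"grip":8.5,"dp":[-1,-8.6,-20],"rotation":[-1.01,0,0]}]'
python3 -c "
from h import *
plan(0.47,0.28,0.3,21)"
```

```text
time: 1.97
tool_pos: [0.459, 0.134, 0.3058]
tcp_rot: [1.224, 1.199, -1.223]
wrist_force: [1.1, -0.4, -0.3]
width: 0.997
at [0.459  0.134  0.3058] jawyaw -1.13 tilt [ 1.2e-03  1.0e-04 -1.0e+00] t 1.97 w 0.997 F [ 1.1 -0.4 -0.3]
dp cm [  0.58   0.81 -14.62] rot [-0.386  0.    -0.001]
```

```bash
python3 -m creep '[{"grip":8.5,"dp":[0.5,0.8,-14.6],"rotation":[-0.386,0,0]},{"grip":8.5,"dp":[0.5,0.8,-14.6],"rotation":[-0.386,0,0]},{"grip":8.5,"dp":[0.5,0.8,-14.6],"rotation":[-0.386,0,0]},{"grip":8.5,"dp":[0.5,0.8,-14.6],"rotation":[-0.386,0,0]},{"grip":8.5,"dp":[0.5,0.8,-14.6],"rotation":[-0.386,0,0]}]'
python3 -c "
from h import *
plan(0.47,0.28,0.3,21)
img,d=bot.read_camera('wrist');cv2.imwrite('pics/c_wrist.png',img[:,:,::-1]);np.savez('c.npz',img=img,d=d,**dict(zip('KDRt',cal('wrist'))))
"
```

```text
time: 2.38
tool_pos: [0.4705, 0.2818, 0.2997]
tcp_rot: [0.938, 1.361, -0.936]
wrist_force: [-0.6, -0.4, 0.0]
width: 0.991
at [0.4705 0.2818 0.2997] jawyaw 20.89 tilt [-7.0e-04  1.6e-03 -1.0e+00] t 2.38 w 0.991 F [-0.6 -0.4  0. ]
dp cm [-0.03 -0.11  0.15] rot [-0.002 -0.002  0.   ]
```

View pics/c_wrist.png

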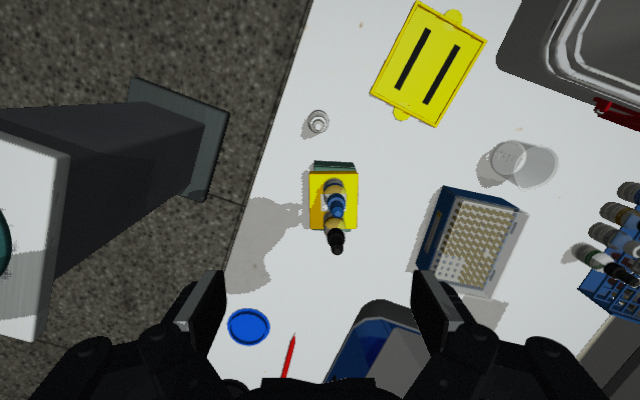

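```bash
cat > m.py <<'E'
from h import *
def ang(v): return np.degrees(np.arctan2(v[1],v[0]))
def comps(C,img,mask,z,name,mina=150,close=0,W=None):
    m=mask.astype(np.uint8)
    if close: m=cv2.morphologyEx(m,cv2.MORPH_CLOSE,np.ones((close,close)))
    n,l,st,c=cv2.connectedComponentsWithStats(m)
    for i in range(1,n):
        if st[i,4]<mina: continue
        cs=cv2.findContours((l==i).astype(np.uint8),cv2.RETR_EXTERNAL,cv2.CHAIN_APPROX_NONE)[0]
        P=onz(C,max(cs,key=len).reshape(-1,2),z)[:,:2]*1000
        r=cv2.minAreaRect(P.astype(np.float32)); b=cv2.boxPoints(r)
        e=[b[1]-b[0],b[2]-b[1]]; e.sort(key=np.linalg.norm)
        zz=W[l==i][:,2] if W is not None else [0]
        print(name,"px",c[i].round(0),"area",st[i,4],"ctr",np.round(r[0],1),"short/long",[round(float(np.linalg.norm(k)),1) for k in e],"longdir",round(ang(e[1])%180,1),"zmed",round(float(np.nanmedian(zz))*1000,1))
def load(f):
    a=np.load(f); return [a[k] for k in 'KDRt'],a['img'],a['d']
E
python3 - <<'E'
from m import *
C,img,d=load('c.npz');W=cloud(C,d)
hsv=cv2.cvtColor(img,cv2.COLOR_RGB2HSV).astype(int);H,S,V=hsv[...,0],hsv[...,1],hsv[...,2]
y=(H>22)&(H<35)&(S>150)&(V>80)
comps(C,img,y&(W[...,2]<.03),.006,"tray",W=W,close=5)
comps(C,img,y&(W[...,2]>.045)&(W[...,2]<.07),.059,"box",W=W)
comps(C,img,(H>105)&(H<125)&(S>150)&(W[...,2]<.03),.01,"bluehold",W=W)
comps(C,img,(W[...,2]>.02)&(W[...,2]<.048)&(V<90)&(np.hypot(W[...,0]-.5,W[...,1]-.245)<.08),.039,"case",W=W,mina=30)
reg=np.hypot(W[...,0]-.5,W[...,1]-.245)<.06
for nm,m in(("all>.135",reg&(W[...,2]>.138)),):
    n,l,st,c=cv2.connectedComponentsWithStats(m.astype(np.uint8))
    for i in range(1,n):
        if st[i,4]>10: print(nm,c[i],st[i,4],W[l==i].mean(0).round(4),W[l==i].max(0).round(4))
for lo,hi in((.065,.085),(.085,.105),(.105,.12),(.12,.135)):
    k=W[reg&(W[...,2]>lo)&(W[...,2]<hi)];print(lo,len(k),k.min(0).round(3),k.max(0).round(3))
k=W[(np.hypot(W[...,0]-.45,W[...,1]-.325)<.03)&(W[...,2]>.08)];print("white",k.mean(0).round(4),k.max(0))
b=W[120:260,300:390];cv2.imwrite('pics/c2.png',cv2.resize(img[130:270,260:400,::-1],None,fx=4,fy=4,interpolation=cv2.INTER_CUBIC))
E
```

```text
tray px [427.  64.] area 7719 ctr [551.  428.2] short/long [95.9, 131.4] longdir 85.6 zmed 3.6
box px [333. 196.] area 1615 ctr [500.5 249.9] short/long [56.7, 71.7] longdir 111.3 zmed 59.4
bluehold px [598. 285.] area 618 ctr [923.  250.7] short/long [41.8, 58.6] longdir 0.7 zmed 4.7
bluehold px [248. 326.] area 1200 ctr [461.5  -3. ] short/long [65.5, 65.5] longdir 147.5 zmed 4.4
case px [334. 166.] area 139 ctr [488.6 285.5] short/long [5.0, 48.5] longdir 18.9 zmed 30.0
all>.135 [337.42281879 210.89932886] 149 [0.4938 0.2674 0.1461] [0.5004 0.2719 0.1509]
all>.135 [337.13422819 247.38255034] 149 [0.5076 0.2326 0.1455] [0.514  0.237  0.1506]
all>.135 [430.10976891 320.16911765] 1904 [0.5091 0.2966 0.3242] [0.5145 0.3049 0.3547]
all>.135 [494.99442897 389.36768802] 718 [0.5208 0.2975 0.3526] [0.5283 0.3047 0.3666]
all>.135 [330.57590468 389.68755516] 2266 [0.4695 0.2905 0.3633] [0.4869 0.3024 0.3713]
all>.135 [408.13333333 392.66666667] 15 [0.4844 0.3026 0.3694] [0.4854 0.303  0.3703]
0.065 147 [0.482 0.23  0.065] [0.519 0.279 0.085]
0.085 422 [0.482 0.222 0.085] [0.521 0.279 0.105]
0.105 225 [0.485 0.226 0.105] [0.518 0.277 0.12 ]
0.12 305 [0.486 0.224 0.12 ] [0.517 0.275 0.135]
white [0.4522 0.3274 0.0879] [0.45800689 0.3326371  0.09181986]
```

View pics/c2.png

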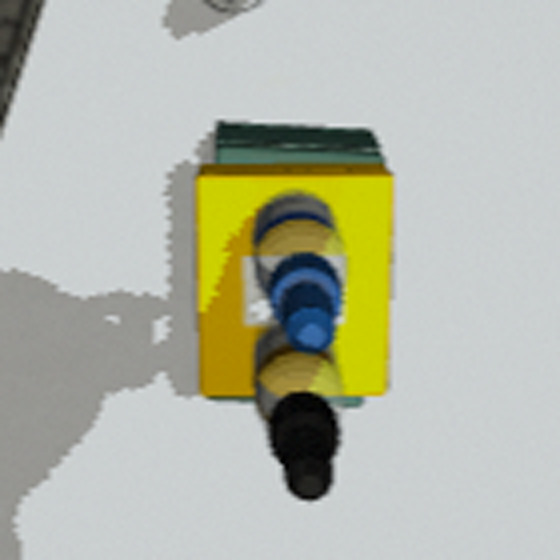

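```bash
python3 -c "
from h import *
plan(0.494,0.2672,0.22,21.2)
plan(0.494,0.2672,0.096,21.2)"
```

```text
at [0.4705 0.2795 0.2998] jawyaw 20.8 tilt [-9.e-04 -4.e-04 -1.e+00] t 2.43 w 0.991 F [-0.1 -1.2 -0. ]
dp cm [7.98 1.77 1.98] rot [-0.007  0.     0.001]
at [0.4705 0.2795 0.2998] jawyaw 20.8 tilt [-9.e-04 -4.e-04 -1.e+00] t 2.43 w 0.991 F [-0.1 -1.2 -0. ]
dp cm [20.38  1.78  1.98] rot [-0.007  0.     0.001]
```

```bash
python3 -m creep '[{"grip":6.2,"dp":[3,1.77,1.98],"rotation":[-0.007,0,0]},{"grip":6.2,"dp":[6,1.77,1.98],"rotation":[-0.007,0,0]},{"grip":6.2,"dp":[8,1.77,1.98],"rotation":[-0.007,0,0]},{"grip":6.2,"dp":[8,1.77,1.98],"rotation":[-0.007,0,0]},{"grip":6.2,"dp":[8,1.77,1.98],"rotation":[-0.007,0,0]}]'
python3 -c "
from h import *
plan(0.494,0.2672,0.096,21.2)
C=cal('wrist');p,Rt,s=pose();img,d=bot.read_camera('wrist');cv2.imwrite('pics/d.png',img[:,:,::-1])
W=(cloud(C,d)-p)@Rt
for sg in(1,-1):
    k=W[(d>0)&(W[...,0]>-.03)&(W[...,0]<.02)&(W[...,1]*sg>.02)&(W[...,1]*sg<.06)&(abs(W[...,2])<.02)]
    print(k.max(0).round(4),np.abs(k[:,1]).min().round(4),np.percentile(k[:,0],98).round(4))
W=cloud(C,d);m=(W[...,2]>.138)&(W[...,2]<.155)&(np.hypot(W[...,0]-.5,W[...,1]-.25)<.05)
n,l,st,c=cv2.connectedComponentsWithStats(m.astype(np.uint8))
for i in range(1,n):
    if st[i,4]>30: print(c[i],W[l==i].mean(0).round(4))
"
```

```text
time: 2.85
tool_pos: [0.4936, 0.2636, 0.2193]
tcp_rot: [0.934, 1.361, -0.939]
wrist_force: [0.3, 0.1, 1.2]
width: 0.723
at [0.4936 0.2636 0.2193] jawyaw 20.91 tilt [-0.0029 -0.0017 -1.    ] t 2.85 w 0.723 F [0.3 0.1 1.2]
dp cm [12.33  0.21 -0.33] rot [-0.005  0.001  0.003]
[0.0091 0.0446 0.011 ] 0.0305 0.0049
[ 0.0085 -0.0309  0.0111] 0.0309 0.005
[322.92123288 216.40753425] [0.494  0.2703 0.146 ]
[323.08455882 266.        ] [0.5076 0.2355 0.1455]
```

View pics/d.png

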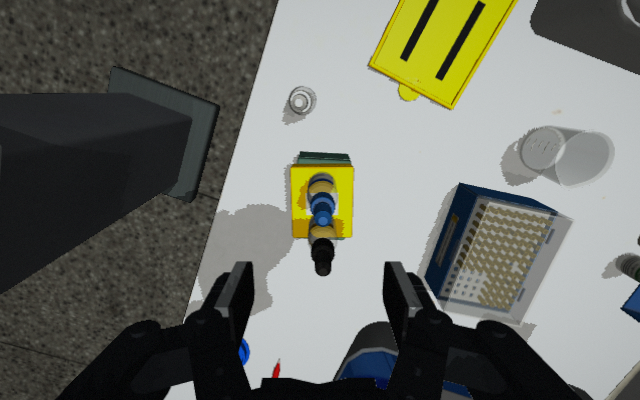

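```bash
python3 -c "
from h import *
plan(0.494,0.2700,0.096,21.2)"
```

```text
at [0.4947 0.2643 0.2211] jawyaw 20.93 tilt [ 4.e-04 -1.e-04 -1.e+00] t 2.9 w 0.722 F [ 0.1 -0.5 -0. ]
dp cm [12.51  0.13 -0.56] rot [-0.005  0.    -0.   ]
```

```bash
python3 -m creep '[{"grip":6.2,"dp":[1,0.13,-0.56],"rotation":[0,0,0]},{"grip":6.2,"dp":[2,0.13,-0.56],"rotation":[0,0,0]},{"grip":6.2,"dp":[3,0.13,-0.56],"rotation":[0,0,0]},{"grip":6.2,"dp":[3,0.13,-0.56],"rotation":[0,0,0]},{"grip":6.2,"dp":[3,0.13,-0.56],"rotation":[0,0,0]}]'
python3 -c "
from h import *
plan(0.494,0.270,0.096,21.2)
C=cal('wrist');img,d=bot.read_camera('wrist')
W=cloud(C,d);m=(W[...,2]>.138)&(W[...,2]<.155)&(np.hypot(W[...,0]-.5,W[...,1]-.25)<.05)
n,l,st,c=cv2.connectedComponentsWithStats(m.astype(np.uint8))
for i in range(1,n):
    if st[i,4]>30: print(c[i],W[l==i].mean(0).round(4))
plan(0.494,0.270,0.096,21.2)
"
```

```text
time: 3.32
tool_pos: [0.4929, 0.2707, 0.1892]
tcp_rot: [0.933, 1.362, -0.936]
wrist_force: [-0.2, 0.3, -0.1]
width: 0.723
at [0.4929 0.2707 0.1892] jawyaw 21.03 tilt [-0.0019 -0.001  -1.    ] t 3.32 w 0.723 F [-0.2  0.3 -0.1]
dp cm [9.32 0.1  0.1 ] rot [-0.003  0.     0.002]
[320.11979167 245.5390625 ] [0.4938 0.2706 0.1458]
[320.26197183 299.74084507] [0.5074 0.2358 0.1453]
at [0.4933 0.2709 0.1899] jawyaw 21.02 tilt [-8.e-04 -4.e-04 -1.e+00] t 3.37 w 0.723 F [-0.6  0.6  0.8]
dp cm [9.39 0.04 0.1 ] rot [-0.003  0.     0.001]
```

```bash
python3 -m creep '[{"grip":6.2,"dp":[3,0.05,0.05],"rotation":[0,0,0]},{"grip":6.2,"dp":[6,0.05,0.05],"rotation":[0,0,0]},{"grip":6.2,"dp":[8,0.05,0.05],"rotation":[0,0,0]},{"grip":6.2,"dp":[9.3,0.05,0.05],"rotation":[0,0,0]},{"grip":6.2,"dp":[9.3,0.05,0.05],"rotation":[0,0,0]}]'
python3 -m creep '[{"grip":2,"dp":[0,0,0],"rotation":[0,0,0]},{"grip":2,"dp":[0,0,0],"rotation":[0,0,0]},{"grip":2,"dp":[0,0,0],"rotation":[0,0,0]},{"grip":2,"dp":[0,0,0],"rotation":[0,0,0]},{"grip":2,"dp":[0,0,0],"rotation":[0,0,0]}]' 25
python3 -c "
from h import *
plan(0.494,0.270,0.2,21.2)"
```

```text
time: 3.78
tool_pos: [0.4922, 0.2696, 0.0943]
tcp_rot: [0.931, 1.363, -0.939]
wrist_force: [-0.3, 0.0, -0.1]
width: 0.723
time: 4.2
tool_pos: [0.4958, 0.2714, 0.0993]
tcp_rot: [0.937, 1.359, -0.932]
wrist_force: [-0.4, 0.1, 4.3]
width: 0.285
at [0.4958 0.2714 0.0993] jawyaw 21.01 tilt [ 0.0034  0.0017 -1.    ] t 4.2 w 0.285 F [-0.4  0.1  4.3]
dp cm [-10.07  -0.17   0.06] rot [-0.003 -0.    -0.004]
```

```bash
python3 -m creep '[{"grip":2,"dp":[0,0,0],"rotation":[0,0,0]},{"grip":2,"dp":[-0.5,0,0],"rotation":[0,0,0]},{"grip":2,"dp":[-2,0,0],"rotation":[0,0,0]},{"grip":2,"dp":[-4,0,0],"rotation":[0,0,0]},{"grip":2,"dp":[-6,0,0],"rotation":[0,0,0]}]'
python3 -m creep '[{"grip":2,"dp":[-2.5,0,0],"rotation":[0,0,0]},{"grip":2,"dp":[-5,0,0],"rotation":[0,0,0]},{"grip":2,"dp":[-6,0,0],"rotation":[0,0,0]},{"grip":2,"dp":[-6,0,0],"rotation":[0,0,0]},{"grip":2,"dp":[-6,0,0],"rotation":[0,0,0]}]'
python3 -c "
from h import *
plan(0.463,-0.004,0.22,21.2)
C=cal('wrist');img,d=bot.read_camera('wrist');cv2.imwrite('pics/e.png',img[:,:,::-1])"
```

```text
time: 4.62
tool_pos: [0.4933, 0.2701, 0.1572]
tcp_rot: [0.933, 1.362, -0.937]
wrist_force: [0.3, -0.0, -1.0]
width: 0.288
time: 5.03
tool_pos: [0.4943, 0.2706, 0.2172]
tcp_rot: [0.935, 1.36, -0.935]
wrist_force: [0.5, -0.8, -1.6]
width: 0.283
at [0.4943 0.2706 0.2172] jawyaw 21.0 tilt [ 5.e-04  3.e-04 -1.e+00] t 5.03 w 0.283 F [ 0.5 -0.8 -1.6]
dp cm [ -0.29 -12.76  24.52] rot [-0.003 -0.    -0.001]
```

View pics/e.png

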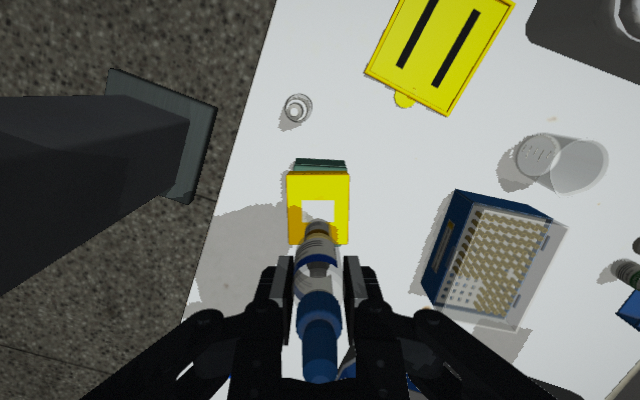

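```bash
python3 -m creep '[{"grip":2,"dp":[-0.8,-2,4],"rotation":[0,0,0]},{"grip":2,"dp":[-0.8,-4,8],"rotation":[0,0,0]},{"grip":2,"dp":[-0.8,-6,12],"rotation":[0,0,0]},{"grip":2,"dp":[-0.8,-7.5,15],"rotation":[0,0,0]},{"grip":2,"dp":[-0.8,-7.5,15],"rotation":[0,0,0]}]'
cat > look.py <<'E'
import sys
from m import *
def look(n):
    st=pose();C=cal('wrist');img,d=bot.read_camera('wrist')
    cv2.imwrite(f'pics/{n}.png',img[:,:,::-1]);np.savez(f'{n}.npz',img=img,d=d,**dict(zip('KDRt',C)))
    W=cloud(C,d)
    hsv=cv2.cvtColor(img,cv2.COLOR_RGB2HSV).astype(int);H,S,V=hsv[...,0],hsv[...,1],hsv[...,2]
    lowz=(W[...,2]<.03)&(W[...,0]<.65)
    comps(C,img,(H>22)&(H<35)&(S>150)&(V>80)&lowz,.006,"ytray",W=W,close=5,mina=400)
    comps(C,img,(H>22)&(H<35)&(S>150)&(V>80)&(W[...,2]>.045)&(W[...,2]<.07),.059,"box",W=W)
    comps(C,img,(H>105)&(H<125)&(S>150)&lowz,.01,"bluehold",W=W,mina=400)
    comps(C,img,(H>50)&(H<80)&(S>130)&lowz,.006,"gtray",W=W,close=5,mina=400)
    comps(C,img,(V<75)&lowz&(W[...,2]>-.01)&(W[...,0]>.44),.01,"blackhold",W=W,mina=400)
    return C,img,d,W,(H,S,V)
if __name__=="__main__": look(sys.argv[1])
E
python3 look.py f
```

```text
time: 5.5
tool_pos: [0.4756, 0.0978, 0.2225]
tcp_rot: [0.933, 1.361, -0.944]
wrist_force: [0.8, 1.6, -0.7]
width: 0.281
box px [409.  35.] area 2675 ctr [503.4 241.8] short/long [51.6, 58.7] longdir 21.7 zmed 59.3
bluehold px [563.  49.] area 437 ctr [647.6 284.9] short/long [17.3, 52.5] longdir 98.4 zmed 14.2
bluehold px [274. 243.] area 1691 ctr [457.9   3.3] short/long [52.9, 65.1] longdir 39.4 zmed 3.7
blackhold px [556.  67.] area 1625 ctr [649.6 272.3] short/long [18.8, 85.7] longdir 98.7 zmed 18.2
```

View pics/f.png

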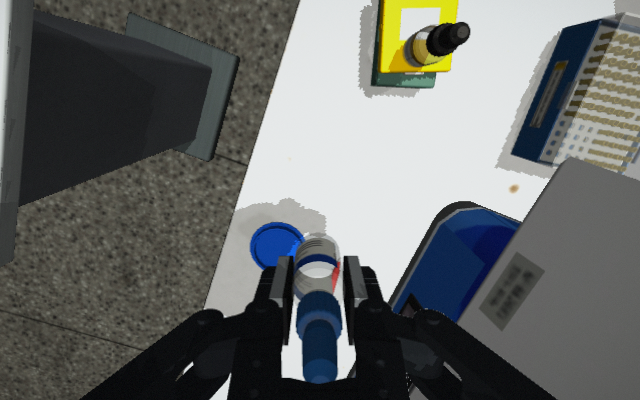

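```bash
python3 - <<'E'
from m import *
from scipy.optimize import least_squares
C,img,d=load('f.npz')
hsv=cv2.cvtColor(img,cv2.COLOR_RGB2HSV).astype(int);H,S,V=hsv[...,0],hsv[...,1],hsv[...,2]
m=((H>105)&(H<125)&(S>150)).astype(np.uint8);m[:200]=0;m[290:]=0;m[:,:230]=0;m[:,330:]=0
c=max(cv2.findContours(m,cv2.RETR_EXTERNAL,cv2.CHAIN_APPROX_NONE)[0],key=len).reshape(-1,2)
P=onz(C,c,.005)[:,:2]
c0=P[c[:,0]<285]
f=lambda q:np.hypot(P[:,0]-q[0],P[:,1]-q[1])-q[2]
r=least_squares(f,[.46,0,.034],loss='soft_l1',f_scale=.0007);print(r.x,np.median(abs(r.fun)))
P=P[c[:,0]<285];r=least_squares(f,[.46,0,.034],loss='soft_l1',f_scale=.001);print(r.x,np.abs(r.fun).mean())
plan(r.x[0],r.x[1],.041,21.2)
E
```

```text
[ 0.45700823 -0.00080246  0.02861708] 0.002011116384266886
[ 0.45529101 -0.00253829  0.02739962] 0.002995538018117052
at [0.4762 0.1002 0.2227] jawyaw 20.71 tilt [-0.0044 -0.0016 -1.    ] t 5.55 w 0.281 F [-0.1  0.2 -1. ]
dp cm [18.2  -5.5   8.87] rot [-0.009 -0.     0.005]
```

```bash
python3 -c "
from h import *
plan(0.463,-0.0055,.16,21.2)"

```

```text
at [0.4762 0.1002 0.2227] jawyaw 20.71 tilt [-0.0044 -0.0016 -1.    ] t 5.55 w 0.281 F [-0.1  0.2 -1. ]
dp cm [ 6.3  -4.94  9.42] rot [-0.009 -0.     0.005]
```

```bash
python3 -m creep '[{"grip":2,"dp":[1,-1.5,3.5],"rotation":[0,0,0.005]},{"grip":2,"dp":[3,-3.3,6.5],"rotation":[0,0,0.005]},{"grip":2,"dp":[5,-4.9,9.4],"rotation":[0,0,0.005]},{"grip":2,"dp":[6.3,-4.9,9.4],"rotation":[0,0,0.005]},{"grip":2,"dp":[6.3,-4.9,9.4],"rotation":[0,0,0.005]}]'
python3 look.py g; python3 -c "
from h import *
plan(0.463,-0.0055,.041,21.2)"
```

```text
time: 5.97
tool_pos: [0.4623, -0.002, 0.1574]
tcp_rot: [0.938, 1.365, -0.938]
wrist_force: [-1.6, 0.8, -0.9]
width: 0.28
bluehold px [317. 193.] area 4070 ctr [461.3  -3.4] short/long [63.9, 64.5] longdir 110.9 zmed 3.7
at [ 0.4637 -0.0012  0.1592] jawyaw 20.94 tilt [-0.0017  0.0029 -1.    ] t 6.02 w 0.279 F [-0.2  0.2  0.1]
dp cm [11.82 -0.21  0.42] rot [-0.005 -0.003  0.001]
```

View pics/g.png

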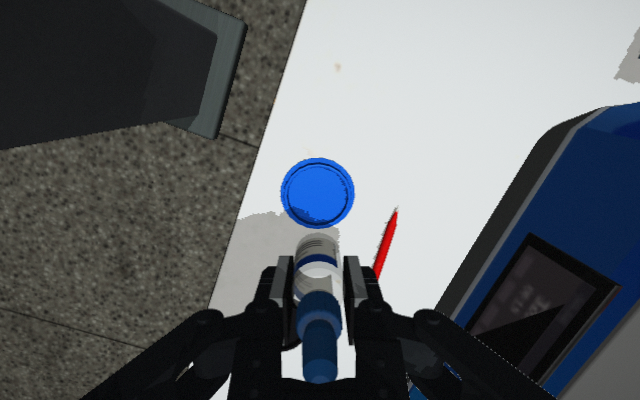

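```bash
python3 -m creep '[{"grip":2,"dp":[2,-0.2,0.37],"rotation":[0,-0.002,0]},{"grip":2,"dp":[5,-0.2,0.37],"rotation":[0,-0.002,0]},{"grip":2,"dp":[8,-0.2,0.37],"rotation":[0,-0.002,0]},{"grip":2,"dp":[10.5,-0.2,0.37],"rotation":[0,-0.002,0]},{"grip":2,"dp":[10.5,-0.2,0.37],"rotation":[0,-0.002,0]}]'
python3 -m creep '[{"grip":2,"dp":[0.6,0,0],"rotation":[0,0,0]},{"grip":2,"dp":[1.0,0,0],"rotation":[0,0,0]},{"grip":2,"dp":[1.2,0,0],"rotation":[0,0,0]},{"grip":2,"dp":[1.2,0,0],"rotation":[0,0,0]},{"grip":2,"dp":[1.2,0,0],"rotation":[0,0,0]}]'
python3 -c "
from h import *
plan(0.462,-0.005,.042,21.2)"
```

```text
time: 6.43
tool_pos: [0.4622, -0.0037, 0.053]
tcp_rot: [0.933, 1.365, -0.935]
wrist_force: [-1.6, -0.4, -1.3]
width: 0.282
time: 6.85
tool_pos: [0.4671, -0.0055, 0.0465]
tcp_rot: [0.937, 1.354, -0.931]
wrist_force: [0.3, 0.3, 0.2]
width: 0.282
at [ 0.4671 -0.0055  0.0465] jawyaw 21.02 tilt [ 7.7e-03 -2.0e-04 -1.0e+00] t 6.85 w 0.282 F [0.3 0.3 0.2]
dp cm [ 0.45 -0.46 -0.24] rot [-0.003  0.003 -0.007]
```

```bash
python3 -m creep '[{"grip":2,"dp":[0,0,0],"rotation":[0,0,0]},{"grip":2,"dp":[0,0,0],"rotation":[0,0,0]},{"grip":2,"dp":[0,0,0],"rotation":[0,0,0]}]'
python3 -m creep '[{"grip":2,"dp":[0,0,0],"rotation":[0,0,0]}]'
```

```text
time: 7.1
tool_pos: [0.4663, -0.0057, 0.0458]
tcp_rot: [0.937, 1.355, -0.932]
wrist_force: [0.1, -0.9, 0.5]
width: 0.287
time: 7.18
tool_pos: [0.4662, -0.0057, 0.0456]
tcp_rot: [0.937, 1.356, -0.932]
wrist_force: [0.5, 0.5, -1.3]
width: 0.284
```

```bash
python3 -m creep '[{"grip":2,"dp":[0.1,-0.2,0],"rotation":[0,0,0]},{"grip":2,"dp":[0.2,-0.3,0],"rotation":[0,0,0]},{"grip":2,"dp":[0.2,-0.3,0],"rotation":[0,0,0]},{"grip":2,"dp":[0.2,-0.3,0],"rotation":[0,0,0]}]'
python3 look.py h
```

```text
time: 7.52
tool_pos: [0.4634, -0.0067, 0.0436]
tcp_rot: [0.937, 1.356, -0.932]
wrist_force: [-0.9, 0.3, 2.4]
width: 0.282
bluehold px [317. 225.] area 6265 ctr [457.9   6.3] short/long [46.6, 63.3] longdir 19.1 zmed 3.7
blackhold px [587. 308.] area 851 ctr [623.5  10.4] short/long [4.8, 105.6] longdir 89.3 zmed 28.1
```

View pics/h.png

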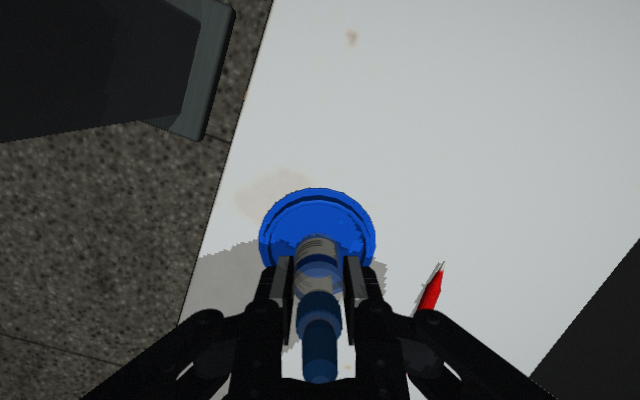

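```bash
python3 -m creep '[{"grip":2,"dp":[0.1,0,0],"rotation":[0,0,0.003]},{"grip":2,"dp":[0.15,0,0],"rotation":[0,0,0.003]},{"grip":2,"dp":[0.15,0,0],"rotation":[0,0,0.003]},{"grip":2,"dp":[0.15,0,0],"rotation":[0,0,0.003]}]'
python3 -m creep '[{"grip":2,"dp":[0,0,0],"rotation":[0,0,0]}]'
```

```text
time: 7.9
tool_pos: [0.4635, -0.0068, 0.0434]
tcp_rot: [0.938, 1.354, -0.93]
wrist_force: [-5.7, -0.1, 16.3]
width: 0.282
time: 7.98
tool_pos: [0.4635, -0.0068, 0.0434]
tcp_rot: [0.938, 1.354, -0.93]
wrist_force: [-6.8, 0.1, 16.0]
width: 0.281
```

```bash
python3 -m creep '[{"grip":2,"dp":[-0.1,0,0],"rotation":[0,0,0]},{"grip":2,"dp":[-0.15,0,0],"rotation":[0,0,0]},{"grip":2,"dp":[-0.15,0,0],"rotation":[0,0,0]}]'
python3 -m creep '[{"grip":3,"dp":[0,0,0],"rotation":[0,0,0]},{"grip":4,"dp":[0,0,0],"rotation":[0,0,0]},{"grip":5.5,"dp":[0,0,0],"rotation":[0,0,0]},{"grip":5.5,"dp":[-1,0,0],"rotation":[0,0,0]},{"grip":5.5,"dp":[-3,0,0],"rotation":[0,0,0]}]'
python3 -m creep '[{"grip":6.2,"dp":[-3,0,0],"rotation":[0,0,0]},{"grip":6.2,"dp":[-7,0,0],"rotation":[0,0,0]},{"grip":6.2,"dp":[-11,0,0],"rotation":[0,0,0]},{"grip":6.2,"dp":[-14,0,0],"rotation":[0,0,0]},{"grip":6.2,"dp":[-14,0,0],"rotation":[0,0,0]}]'
python3 look.py i; python3 -c "
from h import *
plan(0.508,0.2354,.21,21.2)"
```

```text
time: 8.23
tool_pos: [0.4634, -0.0068, 0.0435]
tcp_rot: [0.939, 1.354, -0.93]
wrist_force: [-0.6, -0.6, 6.1]
width: 0.281
time: 8.65
tool_pos: [0.4602, -0.0065, 0.0713]
tcp_rot: [0.937, 1.36, -0.933]
wrist_force: [-0.1, 0.2, -0.1]
width: 0.643
time: 9.07
tool_pos: [0.4665, -0.0071, 0.2219]
tcp_rot: [0.943, 1.342, -0.922]
wrist_force: [0.2, -0.9, 0.6]
width: 0.727
bluehold px [311. 164.] area 2182 ctr [461.1  -3.3] short/long [63.6, 64.8] longdir 22.4 zmed 3.8
gtray px [273. 364.] area 2019 ctr [ 511.2 -266.5] short/long [80.6, 91.3] longdir 31.8 zmed 3.9
blackhold px [278. 281.] area 2035 ctr [ 474.9 -146.5] short/long [62.0, 66.4] longdir 110.4 zmed 3.8
at [ 0.4649 -0.007   0.2186] jawyaw 21.01 tilt [ 1.800e-02  4.000e-04 -9.998e-01] t 9.12 w 0.729 F [-0.1  0.2  0.1]
dp cm [  0.94  12.7  -21.09] rot [-0.003  0.006 -0.017]
```

View pics/i.png

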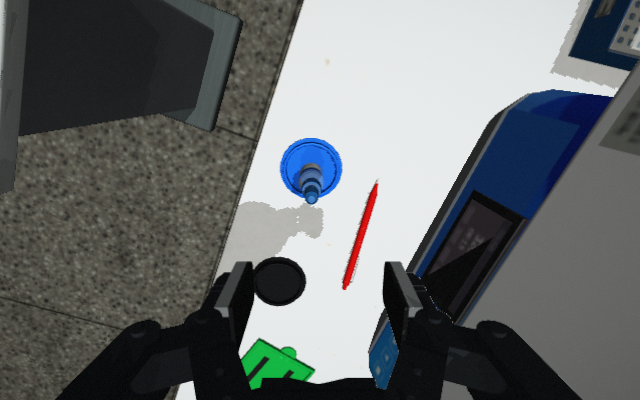

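```bash
python3 -m creep '[{"grip":6.2,"dp":[0,2,-3.5],"rotation":[0,0,0]},{"grip":6.2,"dp":[0,4,-7],"rotation":[0,0,0]},{"grip":6.2,"dp":[0,6,-10.5],"rotation":[0,0,0]},{"grip":6.2,"dp":[0,8,-14],"rotation":[0,0,0]},{"grip":6.2,"dp":[0,10,-17.5],"rotation":[0,0,0]}]'
python3 -c "
from h import *
plan(0.508,0.2354,.20,21.2)"
```

```text
time: 9.53
tool_pos: [0.4913, 0.1938, 0.2123]
tcp_rot: [0.938, 1.356, -0.932]
wrist_force: [-0.2, -0.8, -0.1]
width: 0.722
at [0.4913 0.1938 0.2123] jawyaw 20.98 tilt [ 6.e-03  2.e-04 -1.e+00] t 9.53 w 0.722 F [-0.2 -0.8 -0.1]
dp cm [ 1.24  3.04 -3.29] rot [-0.004  0.002 -0.006]
```

```bash
python3 -m creep '[{"grip":6.2,"dp":[1.2,2.5,-3.2],"rotation":[0,0,0]},{"grip":6.2,"dp":[1.2,2.9,-3.2],"rotation":[0,0,0]},{"grip":6.2,"dp":[1.2,2.9,-3.2],"rotation":[0,0,0]},{"grip":6.2,"dp":[1.2,2.9,-3.2],"rotation":[0,0,0]}]'
cat > caps.py <<'E'
from h import *
st=pose();C=cal('wrist');img,d=bot.read_camera('wrist')
W=cloud(C,d);m=(W[...,2]>.138)&(W[...,2]<.155)&(np.hypot(W[...,0]-.5,W[...,1]-.25)<.05)
n,l,s,c=cv2.connectedComponentsWithStats(m.astype(np.uint8))
for i in range(1,n):
    if s[i,4]>30: print(c[i],W[l==i].mean(0).round(4))
E
python3 caps.py; python3 -c "
from h import *
plan(0.508,0.2354,.0985,21.2)"
```

```text
time: 9.87
tool_pos: [0.507, 0.2322, 0.2002]
tcp_rot: [0.935, 1.356, -0.932]
wrist_force: [0.4, 0.2, -0.2]
width: 0.727
[320.84927536 233.04927536] [0.5077 0.2352 0.1459]
at [0.5072 0.2316 0.2008] jawyaw 21.0 tilt [ 5.9e-03 -5.0e-04 -1.0e+00] t 9.92 w 0.728 F [ 0.2  0.7 -0.2]
dp cm [10.23  0.16 -0.35] rot [-0.003  0.003 -0.005]
```

```bash
python3 -m creep '[{"grip":6.2,"dp":[2.5,0.1,-0.35],"rotation":[0,0.003,-0.005]},{"grip":6.2,"dp":[5.5,0.1,-0.35],"rotation":[0,0.003,-0.005]},{"grip":6.2,"dp":[8,0.1,-0.35],"rotation":[0,0.003,-0.005]},{"grip":6.2,"dp":[10.1,0.1,-0.35],"rotation":[0,0.003,-0.005]},{"grip":6.2,"dp":[10.1,0.1,-0.35],"rotation":[0,0.003,-0.005]}]'
python3 -m creep '[{"grip":6.2,"dp":[0,0,0],"rotation":[0,0,0]},{"grip":6.2,"dp":[0,0,0],"rotation":[0,0,0]}]'
python3 -c "
from h import *
plan(0.508,0.2354,.0985,21.2)"
```

```text
time: 10.33
tool_pos: [0.5046, 0.233, 0.0961]
tcp_rot: [0.933, 1.364, -0.941]
wrist_force: [-1.2, 0.3, -0.8]
width: 0.723
time: 10.5
tool_pos: [0.5095, 0.2357, 0.1024]
tcp_rot: [0.94, 1.358, -0.932]
wrist_force: [0.5, -0.9, 0.3]
width: 0.727
at [0.5095 0.2357 0.1024] jawyaw 20.93 tilt [ 0.0042  0.0026 -1.    ] t 10.5 w 0.727 F [ 0.5 -0.9  0.3]
dp cm [ 0.39 -0.15 -0.02] rot [-0.005 -0.001 -0.005]
```

```bash
python3 -m creep '[{"grip":6.2,"dp":[0.3,-0.1,0],"rotation":[0,0,-0.004]},{"grip":2,"dp":[0.3,-0.1,0],"rotation":[0,0,-0.004]},{"grip":2,"dp":[0.3,-0.1,0],"rotation":[0,0,-0.004]},{"grip":2,"dp":[0.3,-0.1,0],"rotation":[0,0,-0.004]},{"grip":2,"dp":[0.3,-0.1,0],"rotation":[0,0,-0.004]}]' 25
python3 -m creep '[{"grip":2,"dp":[0,0,0],"rotation":[0,0,0]},{"grip":2,"dp":[0,0,0],"rotation":[0,0,0]},{"grip":2,"dp":[0,0,0],"rotation":[0,0,0]},{"grip":2,"dp":[-0.5,0,0],"rotation":[0,0,0]},{"grip":2,"dp":[-2,0,0],"rotation":[0,0,0]}]'
python3 -m creep '[{"grip":2,"dp":[-2.5,0,0],"rotation":[0,0,0]},{"grip":2,"dp":[-5,0,0],"rotation":[0,0,0]},{"grip":2,"dp":[-8,0,0],"rotation":[0,0,0]},{"grip":2,"dp":[-10,0,0],"rotation":[0,0,0]},{"grip":2,"dp":[-10,0,0],"rotation":[0,0,0]}]'
python3 look.py j; python3 -c "
from h import *
plan(0.44,-0.12,.22,21.2)"
```

```text
time: 10.92
tool_pos: [0.5082, 0.2363, 0.0988]
tcp_rot: [0.936, 1.361, -0.934]
wrist_force: [-0.7, -1.0, 2.7]
width: 0.284
time: 11.33
tool_pos: [0.5055, 0.2352, 0.1155]
tcp_rot: [0.931, 1.365, -0.94]
wrist_force: [0.1, -0.8, -1.2]
width: 0.281
time: 11.75
tool_pos: [0.5108, 0.2373, 0.2235]
tcp_rot: [0.941, 1.357, -0.928]
wrist_force: [0.3, 1.0, 0.0]
width: 0.283
ytray px [422.  31.] area 5869 ctr [557.1 394.8] short/long [65.6, 117.3] longdir 20.8 zmed 3.9
box px [312. 167.] area 3871 ctr [501.1 251.3] short/long [56.8, 70.2] longdir 111.4 zmed 59.4
blackhold px [447. 187.] area 821 ctr [648.3 269.5] short/long [20.5, 82.1] longdir 92.5 zmed 18.0
at [0.5096 0.2367 0.2208] jawyaw 21.01 tilt [ 0.004   0.0028 -1.    ] t 11.8 w 0.282 F [-0.4 -0.1 -0.5]
dp cm [ -0.05 -19.29  30.81] rot [-0.003 -0.001 -0.005]
```

View pics/j.png

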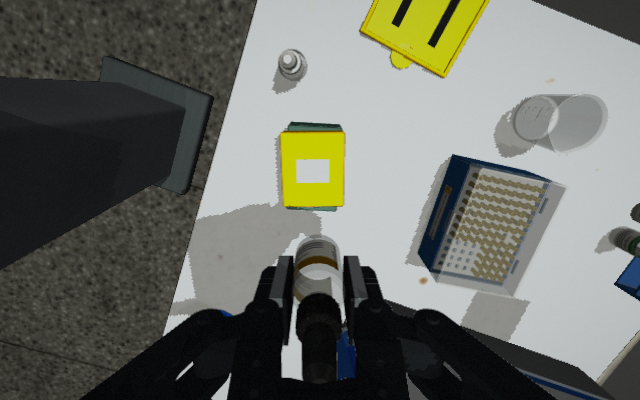

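```bash
python3 -m creep '[{"grip":2,"dp":[-0.5,-3,3],"rotation":[0,0,0]},{"grip":2,"dp":[-1,-5.5,6],"rotation":[0,0,0]},{"grip":2,"dp":[-1.5,-8,9],"rotation":[0,0,0]},{"grip":2,"dp":[-1.5,-10,12.5],"rotation":[0,0,0]},{"grip":2,"dp":[-1.5,-11.5,16],"rotation":[0,0,0]}]'
python3 -c "
from h import *
plan(0.472,-0.10,.23,21.2)"
```

```text
time: 12.22
tool_pos: [0.4554, 0.044, 0.2309]
tcp_rot: [0.933, 1.365, -0.936]
wrist_force: [0.9, -0.0, -0.7]
width: 0.285
at [0.4554 0.044  0.2309] jawyaw 21.09 tilt [-4.5e-03  4.0e-04 -1.0e+00] t 12.22 w 0.285 F [ 0.9 -0.  -0.7]
dp cm [ 0.08 -3.63 14.04] rot [-0.002 -0.002  0.004]
```

```bash
python3 -m creep '[{"grip":2,"dp":[0,-1,3.5],"rotation":[0,0,0]},{"grip":2,"dp":[0,-2,7],"rotation":[0,0,0]},{"grip":2,"dp":[0,-3,10.5],"rotation":[0,0,0]},{"grip":2,"dp":[0,-4.5,16],"rotation":[0,0,0]},{"grip":2,"dp":[0,-4.9,18.5],"rotation":[0,0,0]}]'
python3 -m creep '[{"grip":2,"dp":[3,0,0],"rotation":[0,0,0]},{"grip":2,"dp":[6,0,0],"rotation":[0,0,0]},{"grip":2,"dp":[7,0,0],"rotation":[0,0,0]},{"grip":2,"dp":[7,0,0],"rotation":[0,0,0]}]'
python3 look.py k; python3 -c "
from h import *
plan(0.474,-0.15,.055,21.2)"
```

```text
time: 12.63
tool_pos: [0.4767, -0.1463, 0.2305]
tcp_rot: [0.935, 1.366, -0.936]
wrist_force: [1.3, 0.2, -0.5]
width: 0.278
time: 12.97
tool_pos: [0.4743, -0.1436, 0.1575]
tcp_rot: [0.935, 1.373, -0.939]
wrist_force: [-0.5, 0.5, 0.0]
width: 0.282
bluehold px [365.  37.] area 3661 ctr [464.5 -14.5] short/long [48.8, 65.3] longdir 20.8 zmed 3.7
gtray px [292. 354.] area 835 ctr [ 507.7 -316.5] short/long [23.0, 83.6] longdir 111.3 zmed 3.6
blackhold px [317. 198.] area 4003 ctr [ 473.6 -148.7] short/long [64.1, 64.2] longdir 21.2 zmed 3.8
at [ 0.4761 -0.1439  0.1599] jawyaw 21.02 tilt [-0.0073  0.0027 -1.    ] t 13.02 w 0.285 F [ 0.2  0.  -0. ]
dp cm [10.49 -0.36  0.55] rot [-0.003 -0.005  0.006]
```

View pics/k.png

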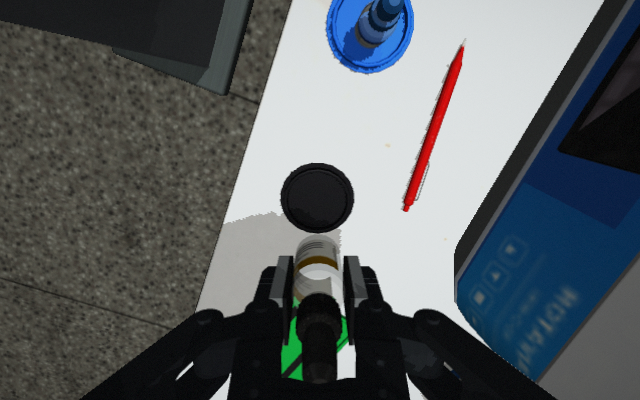

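```bash
python3 -m creep '[{"grip":2,"dp":[3,-0.3,0.55],"rotation":[0,-0.005,0.006]},{"grip":2,"dp":[6,-0.3,0.55],"rotation":[0,-0.005,0.006]},{"grip":2,"dp":[8.5,-0.3,0.55],"rotation":[0,-0.005,0.006]},{"grip":2,"dp":[10.3,-0.3,0.55],"rotation":[0,-0.005,0.006]},{"grip":2,"dp":[10.5,-0.3,0.55],"rotation":[0,-0.005,0.006]}]'
python3 -m creep '[{"grip":2,"dp":[0,0,0],"rotation":[0,0,0]},{"grip":2,"dp":[0,0,0],"rotation":[0,0,0]},{"grip":2,"dp":[0,0,0],"rotation":[0,0,0]}]'
python3 -c "
from h import *
plan(0.474,-0.1502,.043,21.2)"
```

```text
time: 13.43
tool_pos: [0.4757, -0.1496, 0.0556]
tcp_rot: [0.934, 1.359, -0.933]
wrist_force: [-0.9, 0.5, -0.4]
width: 0.277
time: 13.68
tool_pos: [0.4795, -0.1515, 0.0601]
tcp_rot: [0.935, 1.35, -0.931]
wrist_force: [0.5, 0.2, 0.7]
width: 0.28
at [ 0.4795 -0.1515  0.0601] jawyaw 21.05 tilt [ 0.0101 -0.0034 -0.9999] t 13.68 w 0.28 F [0.5 0.2 0.7]
dp cm [ 1.7  -0.48 -0.33] rot [-0.003  0.007 -0.008]
```

```bash
python3 -m creep '[{"grip":2,"dp":[0.6,-0.4,-0.2],"rotation":[0,0.005,-0.006]},{"grip":2,"dp":[1.1,-0.4,-0.2],"rotation":[0,0.005,-0.006]},{"grip":2,"dp":[1.4,-0.4,-0.2],"rotation":[0,0.005,-0.006]},{"grip":2,"dp":[1.4,-0.4,-0.2],"rotation":[0,0.005,-0.006]},{"grip":2,"dp":[1.4,-0.4,-0.2],"rotation":[0,0.005,-0.006]}]'
python3 -c "
from h import *
plan(0.474,-0.1502,.043,21.2)"
```

```text
time: 14.1
tool_pos: [0.4728, -0.1506, 0.0434]
tcp_rot: [0.935, 1.363, -0.936]
wrist_force: [-0.6, 0.0, 0.1]
width: 0.283
at [ 0.4728 -0.1506  0.0434] jawyaw 21.0 tilt [-1.8e-03  8.0e-04 -1.0e+00] t 14.1 w 0.283 F [-0.6  0.   0.1]
dp cm [0.04 0.12 0.01] rot [-0.003 -0.001  0.001]
```

```bash
python3 -m creep '[{"grip":2,"dp":[0,0,0],"rotation":[0,0,0]},{"grip":2,"dp":[0.1,0,0],"rotation":[0,0,0]},{"grip":2,"dp":[0.1,0,0],"rotation":[0,0,0]},{"grip":2,"dp":[0.1,0,0],"rotation":[0,0,0]}]'
```

```text
time: 14.43
tool_pos: [0.4732, -0.1507, 0.043]
tcp_rot: [0.935, 1.362, -0.935]
wrist_force: [-1.4, 0.0, 3.4]
width: 0.279
```

```bash
python3 -m creep '[{"grip":3,"dp":[0,0,0],"rotation":[0,0,0]},{"grip":4,"dp":[0,0,0],"rotation":[0,0,0]},{"grip":5.5,"dp":[0,0,0],"rotation":[0,0,0]},{"grip":5.5,"dp":[-1,0,0],"rotation":[0,0,0]},{"grip":5.5,"dp":[-3,0,0],"rotation":[0,0,0]}]'
python3 -m creep '[{"grip":6.2,"dp":[-3,0,0],"rotation":[0,0,0]},{"grip":6.2,"dp":[-7,0,0],"rotation":[0,0,0]},{"grip":6.2,"dp":[-11,0,0],"rotation":[0,0,0]},{"grip":6.2,"dp":[-15,0,0],"rotation":[0,0,0]},{"grip":6.2,"dp":[-15,0,0],"rotation":[0,0,0]}]'
python3 look.py l; python3 -c "
from h import *
plan(0.501,0.2515,.2,21.4)"
```

```text
time: 14.85
tool_pos: [0.4706, -0.1497, 0.0709]
tcp_rot: [0.935, 1.368, -0.937]
wrist_force: [-0.4, -0.2, -0.2]
width: 0.642
time: 15.27
tool_pos: [0.4784, -0.1526, 0.2332]
tcp_rot: [0.936, 1.345, -0.93]
wrist_force: [1.3, -0.4, 1.4]
width: 0.726
bluehold px [352.  30.] area 2574 ctr [464.1 -13.1] short/long [52.6, 64.8] longdir 21.1 zmed 3.7
gtray px [294. 288.] area 5884 ctr [ 505.6 -309.4] short/long [91.5, 142.7] longdir 74.1 zmed 3.7
blackhold px [313. 162.] area 2053 ctr [ 473.8 -149.5] short/long [64.5, 64.5] longdir 83.0 zmed 3.8
at [ 0.477  -0.1521  0.2295] jawyaw 21.01 tilt [ 0.0103 -0.0038 -0.9999] t 15.32 w 0.725 F [ 0.4 -0.5 -0.3]
dp cm [  2.83  16.69 -36.83] rot [-0.007  0.007 -0.008]
```

View pics/l.png

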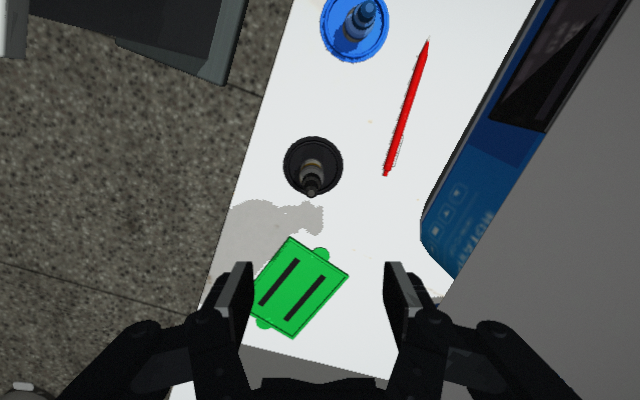

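```bash
python3 -m creep '[{"grip":6.2,"dp":[0,1.2,-3.8],"rotation":[0,0,0]},{"grip":6.2,"dp":[0,2.5,-7.6],"rotation":[0,0,0]},{"grip":6.2,"dp":[0,3.8,-11.4],"rotation":[0,0,0]},{"grip":6.2,"dp":[0,5,-15],"rotation":[0,0,0]},{"grip":6.2,"dp":[0,6.3,-19],"rotation":[0,0,0]}]'
python3 -m creep '[{"grip":8.5,"dp":[0,1.6,-3.5],"rotation":[0,0,0]},{"grip":8.5,"dp":[0,3.8,-7.3],"rotation":[0,0,0]},{"grip":8.5,"dp":[0,6,-10.5],"rotation":[0,0,0]},{"grip":8.5,"dp":[1,8,-14],"rotation":[0,0,0]},{"grip":8.5,"dp":[2,10,-17],"rotation":[0,0,0]}]'
python3 -c "
from h import *
plan(0.501,0.2515,.2,21.4)"
```

```text
time: 15.73
tool_pos: [0.4629, 0.0501, 0.2221]
tcp_rot: [0.935, 1.362, -0.937]
wrist_force: [1.3, -0.5, 0.9]
width: 0.725
time: 16.15
tool_pos: [0.496, 0.246, 0.2027]
tcp_rot: [0.935, 1.362, -0.934]
wrist_force: [0.7, -0.7, 0.2]
width: 0.996
at [0.496  0.246  0.2027] jawyaw 21.06 tilt [-8.0e-04  1.1e-03 -1.0e+00] t 16.15 w 0.996 F [ 0.7 -0.7  0.2]
dp cm [ 0.27  0.66 -0.33] rot [-0.006 -0.001  0.   ]
```

```bash
python3 -m creep '[{"grip":8.5,"dp":[1,0.6,-0.4],"rotation":[-0.006,0,0]},{"grip":8.5,"dp":[3,0.6,-0.4],"rotation":[-0.006,0,0]},{"grip":8.5,"dp":[6,0.6,-0.4],"rotation":[-0.006,0,0]},{"grip":8.5,"dp":[6,0.6,-0.4],"rotation":[-0.006,0,0]},{"grip":8.5,"dp":[6,0.6,-0.4],"rotation":[-0.006,0,0]}]'
python3 look.py n; python3 -c "
from h import *
plan(0.501,0.2515,.0525,21.4)"
```

```text
time: 16.57
tool_pos: [0.498, 0.248, 0.1402]
tcp_rot: [0.926, 1.368, -0.936]
wrist_force: [-0.3, 0.0, 1.0]
width: 0.997
ytray px [472.  37.] area 9299 ctr [556.5 392.2] short/long [61.3, 115.2] longdir 20.8 zmed 3.9
box px [325. 212.] area 6647 ctr [500.6 252.3] short/long [56.9, 72.0] longdir 111.4 zmed 59.3
bluehold px [503. 215.] area 541 ctr [647.2 288. ] short/long [24.7, 46.9] longdir 82.7 zmed 16.7
blackhold px [498.  26.] area 637 ctr [567.3 411.5] short/long [7.5, 37.7] longdir 85.1 zmed 3.9
blackhold px [328. 153.] area 403 ctr [490.7 285.5] short/long [5.8, 52.7] longdir 17.7 zmed 17.5
blackhold px [495. 233.] area 1897 ctr [649.7 266.7] short/long [27.7, 89.0] longdir 91.6 zmed 17.9
at [0.4997 0.2486 0.1423] jawyaw 21.33 tilt [-3.6e-03 -6.0e-04 -1.0e+00] t 16.62 w 0.997 F [0.8 0.5 0.2]
dp cm [ 8.98  0.26 -0.22] rot [-0.001 -0.001  0.004]
```

View pics/n.png

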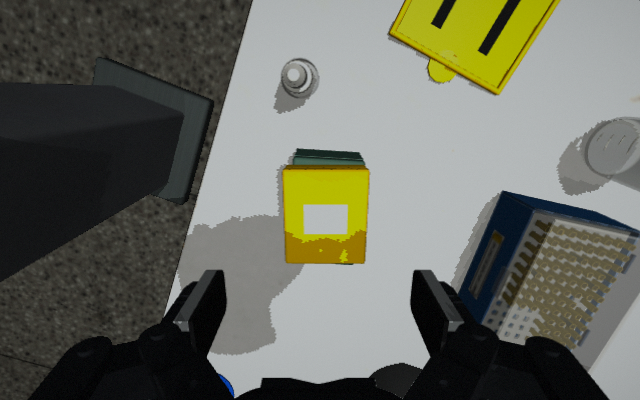

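```bash
python3 -m creep '[{"grip":8.5,"dp":[2,0.25,-0.25],"rotation":[0,0,0.003]},{"grip":8.5,"dp":[5,0.25,-0.25],"rotation":[0,0,0.003]},{"grip":8.5,"dp":[7,0.25,-0.25],"rotation":[0,0,0.003]},{"grip":8.5,"dp":[8.5,0.25,-0.25],"rotation":[0,0,0.003]},{"grip":8.5,"dp":[8.5,0.25,-0.25],"rotation":[0,0,0.003]}]'
python3 -m creep '[{"grip":8.5,"dp":[0,0,0],"rotation":[0,0,0]},{"grip":8.5,"dp":[0,0,0],"rotation":[0,0,0]},{"grip":8.5,"dp":[0,0,0],"rotation":[0,0,0]}]'
python3 -c "
from h import *
plan(0.5005,0.2517,.0525,21.4)"
```

```text
time: 17.03
tool_pos: [0.5006, 0.2515, 0.0565]
tcp_rot: [0.931, 1.364, -0.932]
wrist_force: [-0.7, -0.2, 0.5]
width: 0.996
time: 17.28
tool_pos: [0.5036, 0.2533, 0.0603]
tcp_rot: [0.935, 1.36, -0.926]
wrist_force: [-0.2, -0.0, -0.2]
width: 0.996
at [0.5036 0.2533 0.0603] jawyaw 21.33 tilt [ 0.0053  0.0034 -1.    ] t 17.28 w 0.996 F [-0.2 -0.  -0.2]
dp cm [ 0.78 -0.35  0.03] rot [-0.001 -0.001 -0.006]
```

```bash
python3 -m creep '[{"grip":8.5,"dp":[0.4,-0.2,0],"rotation":[0,0,-0.004]},{"grip":8.5,"dp":[0.7,-0.2,0],"rotation":[0,0,-0.004]},{"grip":8.5,"dp":[0.7,-0.2,0],"rotation":[0,0,-0.004]},{"grip":8.5,"dp":[0.7,-0.2,0],"rotation":[0,0,-0.004]},{"grip":8.5,"dp":[0.7,-0.2,0],"rotation":[0,0,-0.004]}]'
python3 look.py o;python3 -c "
from h import *
plan(0.5005,0.2517,.0525,21.4)"
```

```text
time: 17.7
tool_pos: [0.4998, 0.2519, 0.0508]
tcp_rot: [0.93, 1.365, -0.932]
wrist_force: [-0.1, 0.4, -0.0]
width: 0.994
ytray px [541.  38.] area 13168 ctr [553.9 382.1] short/long [44.2, 102.7] longdir 20.7 zmed 3.9
box px [354. 220.] area 195 ctr [498.8 290.9] short/long [1.7, 26.2] longdir 21.5 zmed 50.3
box px [321. 290.] area 15031 ctr [500.9 251.5] short/long [56.9, 69.7] longdir 111.4 zmed 59.3
bluehold px [575. 282.] area 2180 ctr [654.4 277.1] short/long [34.4, 70.9] longdir 98.2 zmed 14.2
blackhold px [490.  54.] area 594 ctr [542.7 370.6] short/long [14.3, 92.4] longdir 172.9 zmed 3.9
blackhold px [573.  19.] area 759 ctr [565.4 401.5] short/long [7.7, 19.2] longdir 84.9 zmed 3.9
blackhold px [325. 190.] area 1512 ctr [491.3 284.9] short/long [9.5, 56.2] longdir 17.5 zmed 17.3
blackhold px [571. 290.] area 4855 ctr [655.  277.4] short/long [38.0, 71.2] longdir 98.1 zmed 16.6
at [0.4999 0.2519 0.0508] jawyaw 21.36 tilt [-2.3e-03  2.0e-04 -1.0e+00] t 17.75 w 0.992 F [-0.2  0.1 -0.1]
dp cm [-0.17  0.05  0.04] rot [-0.001 -0.001  0.002]
```

View pics/o.png

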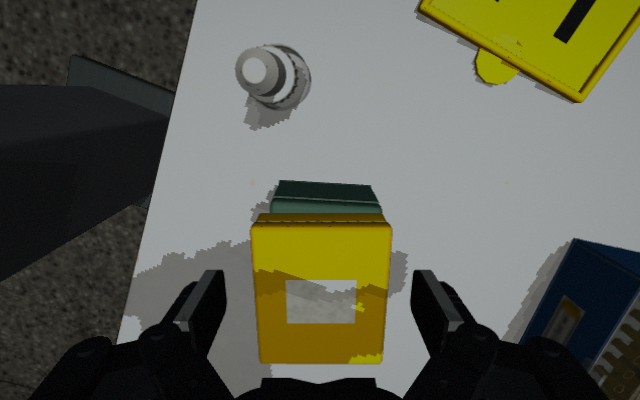

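```bash
python3 -m creep '[{"grip":8.0,"dp":[-0.15,0.05,0],"rotation":[0,0,0]},{"grip":7.4,"dp":[-0.15,0.05,0],"rotation":[0,0,0]},{"grip":6.8,"dp":[-0.15,0.05,0],"rotation":[0,0,0]},{"grip":6.2,"dp":[-0.15,0.05,0],"rotation":[0,0,0]},{"grip":5.4,"dp":[-0.15,0.05,0],"rotation":[0,0,0]}]' 30
python3 -m creep '[{"grip":5.2,"dp":[0,0,0],"rotation":[0,0,0]},{"grip":5.2,"dp":[0,0,0],"rotation":[0,0,0]},{"grip":5.2,"dp":[0,0,0],"rotation":[0,0,0]}]'
python3 -c "
from h import *
plan(0.501,0.2515,.0525,21.4)"
```

```text
time: 18.17
tool_pos: [0.5007, 0.2522, 0.0527]
tcp_rot: [0.93, 1.364, -0.931]
wrist_force: [-0.9, 0.7, -1.1]
width: 0.669
time: 18.42
tool_pos: [0.5007, 0.2522, 0.0526]
tcp_rot: [0.93, 1.364, -0.931]
wrist_force: [0.5, 0.3, 2.1]
width: 0.67
at [0.5007 0.2522 0.0526] jawyaw 21.35 tilt [-1.7e-03  5.0e-04 -1.0e+00] t 18.42 w 0.67 F [0.5 0.3 2.1]
dp cm [0.01 0.01 0.08] rot [-0.001 -0.001  0.001]
```

Gripped at 57 mm. Lift.

```bash
python3 -m creep '[{"grip":5.2,"dp":[-0.4,0,0],"rotation":[0,0,0]},{"grip":5.2,"dp":[-1.5,0,0],"rotation":[0,0,0]},{"grip":5.2,"dp":[-4,0,0],"rotation":[0,0,0]},{"grip":5.2,"dp":[-7,0,0],"rotation":[0,0,0]},{"grip":5.2,"dp":[-10,0,0],"rotation":[0,0,0]}]'
python3 -m creep '[{"grip":5.2,"dp":[-1,0,0],"rotation":[0,0,0]},{"grip":5.2,"dp":[-1,0,0],"rotation":[0,0,0]},{"grip":5.2,"dp":[-1,0,0],"rotation":[0,0,0]}]'
python3 look.py p;python3 -c "
from h import *
plan(0.551,0.4305,.16,-4.2)"
```

```text
time: 18.83
tool_pos: [0.4996, 0.2516, 0.153]
tcp_rot: [0.928, 1.366, -0.933]
wrist_force: [0.2, 0.5, -0.8]
width: 0.671
time: 19.08
tool_pos: [0.5007, 0.2521, 0.1626]
tcp_rot: [0.93, 1.364, -0.931]
wrist_force: [-1.3, -0.5, -2.5]
width: 0.67
ytray px [454.  40.] area 9128 ctr [557.  397.1] short/long [69.2, 119.0] longdir 20.9 zmed 3.8
blackhold px [479.  29.] area 648 ctr [568.1 416.5] short/long [7.4, 46.8] longdir 85.3 zmed 3.9
blackhold px [476. 225.] area 1445 ctr [649.1 268.3] short/long [27.1, 85.3] longdir 90.8 zmed 17.9
at [0.4997 0.2516 0.1611] jawyaw 21.35 tilt [-4.e-03 -6.e-04 -1.e+00] t 19.13 w 0.67 F [ 0.1  0.  -1.3]
dp cm [  0.08  11.29 -14.79] rot [ 0.446 -0.     0.004]
```

View pics/p.png

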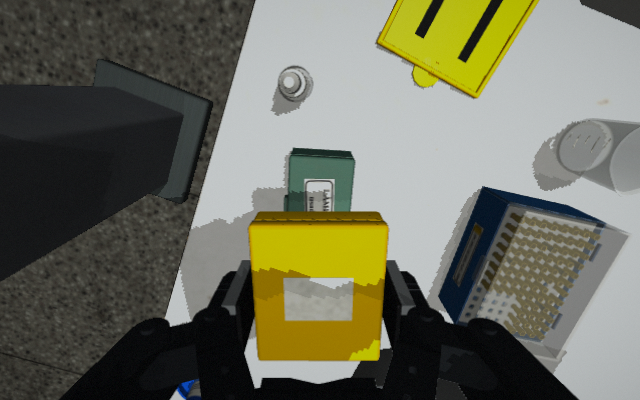

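```bash
python3 - <<'E'
from h import *
C=cal('top');img,d=bot.read_camera('top');W=cloud(C,d)
W=cv2.medianBlur(W.astype(np.float32)[...,2],3)[...,None]*[0,0,1]+W*[1,1,0]
for lo,hi in((.03,.08),(.08,.14),(.14,.2),(.2,.3),(.3,.5)):
    k=W[(W[...,1]>.3)&(W[...,1]<.85)&(W[...,0]<.75)&(W[...,0]>.42)&(W[...,2]>lo)&(W[...,2]<hi)]
    k=k[~((k[:,1]<.36))]
    if len(k)>5: print(lo,len(k),np.percentile(k,1,axis=0).round(3),np.percentile(k,99,axis=0).round(3))
    k=k[k[:,1]<.53]
    if len(k)>5: print('   near',len(k),np.percentile(k,1,axis=0).round(3),np.percentile(k,99,axis=0).round(3))
cv2.imwrite('pics/q.png',cv2.resize(img[60:240,40:340,::-1],None,fx=2.6,fy=2.6))
E
```

```text
0.03 144 [0.62  0.361 0.03 ] [0.724 0.468 0.074]
   near 144 [0.62  0.361 0.03 ] [0.724 0.468 0.074]
0.08 654 [0.595 0.437 0.084] [0.745 0.842 0.14 ]
   near 322 [0.605 0.437 0.083] [0.747 0.527 0.14 ]
0.14 1443 [0.6   0.441 0.14 ] [0.747 0.838 0.199]
   near 690 [0.613 0.439 0.14 ] [0.749 0.528 0.199]
0.2 5638 [0.618 0.469 0.203] [0.749 0.84  0.225]
   near 1014 [0.628 0.466 0.201] [0.748 0.529 0.225]
```

View pics/q.png

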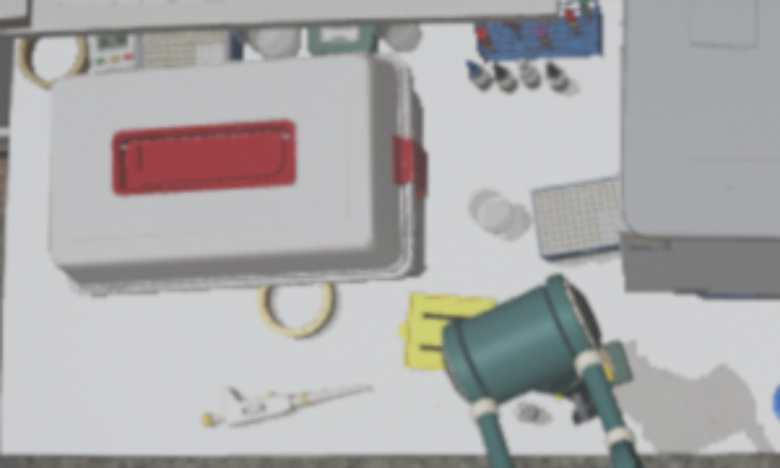

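```bash
python3 - <<'E'
from h import *
C=cal('top');img,d=bot.read_camera('top');W=cloud(C,d)
p,Rt,s=pose()
V=W-p
m=(W[...,2]>.25)&(np.abs(V[...,0])<.12)&(np.abs(V[...,1])<.12)
k=V[m];print(p,len(k),np.percentile(k,[2,50,98],axis=0).round(3))
for lo in np.arange(.1,.5,.04):
    q=V[(V[...,2]>lo)&(V[...,2]<lo+.04)&(np.abs(V[...,0])<.12)&(np.abs(V[...,1])<.12)]
    if len(q)>3: print(lo.round(2),len(q),q.min(0).round(3),q.max(0).round(3))
# appliance outline near corner per height
for lo in np.arange(.02,.24,.03):
    q=W[(W[...,2]>lo)&(W[...,2]<lo+.03)&(W[...,1]>.42)&(W[...,1]<.6)&(W[...,0]<.7)&(W[...,0]>.57)]
    if len(q)>8: print('app',lo.round(2),len(q),'xmin for y',[(y,q[(abs(q[:,1]-y)<.012),0].min().round(3)) for y in (.44,.46,.48,.5,.53,.56) if (abs(q[:,1]-y)<.012).any()])
E
```

```text
[0.49897028 0.25128288 0.15984395] 3479 [[-0.118 -0.111  0.097]
 [-0.017 -0.02   0.37 ]
 [ 0.116  0.054  0.453]]
0.1 147 [-0.043 -0.12   0.1  ] [ 0.118 -0.004  0.14 ]
0.14 57 [-0.036 -0.119  0.14 ] [0.12  0.005 0.176]
0.18 64 [-0.035 -0.119  0.181] [0.12 0.01 0.22]
0.22 22 [-0.034 -0.029  0.224] [-0.019 -0.002  0.258]
0.26 14 [-0.036 -0.028  0.26 ] [-0.024 -0.006  0.297]
0.3 44 [-0.049 -0.067  0.321] [0.057 0.055 0.34 ]
0.34 2293 [-0.115 -0.114  0.34 ] [0.062 0.067 0.38 ]
0.38 409 [-0.12  -0.116  0.38 ] [0.025 0.041 0.419]
0.42 336 [-0.12  -0.116  0.421] [-0.08  -0.043  0.46 ]
app 0.02 90 xmin for y [(0.46, np.float64(0.619)), (0.48, np.float64(0.619))]
app 0.05 34 xmin for y [(0.46, np.float64(0.62))]
app 0.08 10 xmin for y [(0.44, np.float64(0.627)), (0.46, np.float64(0.608))]
app 0.11 297 xmin for y [(0.44, np.float64(0.614)), (0.46, np.float64(0.607)), (0.48, np.float64(0.606)), (0.5, np.float64(0.604)), (0.53, np.float64(0.604)), (0.56, np.float64(0.602))]
app 0.14 342 xmin for y [(0.44, np.float64(0.613)), (0.46, np.float64(0.613)), (0.48, np.float64(0.61)), (0.5, np.float64(0.608)), (0.53, np.float64(0.611)), (0.56, np.float64(0.606))]
app 0.17 291 xmin for y [(0.46, np.float64(0.623)), (0.48, np.float64(0.62)), (0.5, np.float64(0.619)), (0.53, np.float64(0.619)), (0.56, np.float64(0.619))]
app 0.2 1269 xmin for y [(0.46, np.float64(0.631)), (0.48, np.float64(0.626)), (0.5, np.float64(0.624)), (0.53, np.float64(0.624)), (0.56, np.float64(0.624))]
```

```bash
python3 -m creep '[{"grip":5.2,"dp":[0,2.5,-3.3],"rotation":[0.11,0,0]},{"grip":5.2,"dp":[0,5,-6.6],"rotation":[0.22,0,0]},{"grip":5.2,"dp":[0,7.5,-9.9],"rotation":[0.33,0,0]},{"grip":5.2,"dp":[0,9.2,-12],"rotation":[0.446,0,0]},{"grip":5.2,"dp":[0,9.2,-12],"rotation":[0.446,0,0]}]'
python3 look.py r;python3 -c "
from h import *
plan(0.551,0.4305,.1,-4.2)"
```

```text
time: 19.65
tool_pos: [0.5428, 0.4019, 0.1598]
tcp_rot: [1.264, 1.176, -1.266]
wrist_force: [0.1, 0.1, -0.3]
width: 0.671
ytray px [326. 147.] area 12316 ctr [552.  439.6] short/long [95.2, 116.7] longdir 85.2 zmed 3.7
blackhold px [409.  54.] area 630 ctr [620.7 503.2] short/long [7.2, 82.6] longdir 95.1 zmed 18.8
blackhold px [303. 153.] area 694 ctr [531.6 434.7] short/long [6.8, 69.7] longdir 85.1 zmed 3.8
blackhold px [349. 154.] area 672 ctr [570.8 431.4] short/long [7.2, 68.9] longdir 85.1 zmed 3.9
at [0.5419 0.3992 0.1595] jawyaw -4.05 tilt [-0.005  -0.0014 -1.    ] t 19.7 w 0.671 F [-0.2  0.4 -1.3]
dp cm [ 5.94  0.71 -3.19] rot [0.003 0.002 0.005]
```

View pics/r.png

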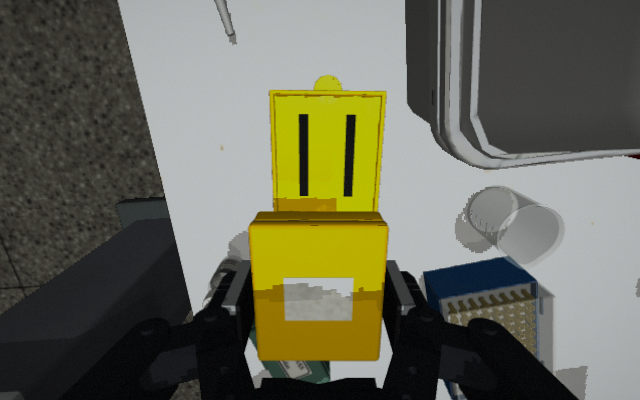

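```bash
cat > inhand.py <<'E'
import sys
from m import *
C,img,d=load(sys.argv[1]);z=float(sys.argv[2])
W=cloud(C,d)
hsv=cv2.cvtColor(img,cv2.COLOR_RGB2HSV).astype(int);H,S,V=hsv[...,0],hsv[...,1],hsv[...,2]
comps(C,img,(H>20)&(H<35)&(S>120)&(V>60)&(abs(W[...,2]-z)<.008),z,"inhand",W=W,mina=1500)
s=bot.read_state();print(s['tool_pos'])
m=(V<60)&(W[...,2]<.02)&(W[...,0]<.6);comps(C,img,m,.003,"strip",mina=300,W=W)
E
python3 inhand.py r.npz .166
```

```text
inhand px [318. 286.] area 15370 ctr [542.5 402.1] short/long [57.5, 72.0] longdir 85.8 zmed 166.4
[0.54194438 0.39921703 0.15947015]
strip px [ 79. 219.] area 39992 ctr [330.9 353.7] short/long [189.3, 438.3] longdir 68.7 zmed -760.1
strip px [303. 154.] area 662 ctr [531.3 433.4] short/long [6.8, 71.5] longdir 85.1 zmed 3.8
strip px [349. 155.] area 645 ctr [571.4 430. ] short/long [7.0, 70.6] longdir 85.2 zmed 3.9
strip px [187. 391.] area 341 ctr [372.1 177.3] short/long [29.6, 37.2] longdir 175.5 zmed -860.2
```

```bash
python3 -c "
from h import *
plan(0.5513,0.4317,.05,-4.85)"
python3 -m creep '[{"grip":5.2,"dp":[1,0.8,-3.3],"rotation":[0.014,0.002,0.003]},{"grip":5.2,"dp":[4,0.8,-3.3],"rotation":[0.014,0.002,0.003]},{"grip":5.2,"dp":[7,0.8,-3.3],"rotation":[0.014,0.002,0.003]},{"grip":5.2,"dp":[10,0.8,-3.3],"rotation":[0.014,0.002,0.003]},{"grip":5.2,"dp":[10.5,0.8,-3.3],"rotation":[0.014,0.002,0.003]}]'
python3 -m creep '[{"grip":5.2,"dp":[0,0,0],"rotation":[0,0,0]},{"grip":5.2,"dp":[0,0,0],"rotation":[0,0,0]},{"grip":5.2,"dp":[0,0,0],"rotation":[0,0,0]},{"grip":5.2,"dp":[0,0,0],"rotation":[0,0,0]}]'
python3 look.py s;python3 -c "
from h import *
plan(0.5513,0.4317,.017,-4.85)"
```

```text
at [0.5419 0.3992 0.1595] jawyaw -4.05 tilt [-0.005  -0.0014 -1.    ] t 19.7 w 0.671 F [-0.2  0.4 -1.3]
dp cm [10.94  0.76 -3.33] rot [0.014 0.002 0.005]
time: 20.12
tool_pos: [0.5475, 0.4249, 0.0487]
tcp_rot: [1.262, 1.169, -1.284]
wrist_force: [-1.5, -0.9, -2.7]
width: 0.67
time: 20.45
tool_pos: [0.5546, 0.4305, 0.0603]
tcp_rot: [1.279, 1.167, -1.268]
wrist_force: [0.6, -0.3, -0.6]
width: 0.669
ytray px [309. 178.] area 11762 ctr [553.2 454.9] short/long [87.2, 95.3] longdir 175.3 zmed 3.8
box px [326. 218.] area 531 ctr [557.6 464.5] short/long [3.7, 54.8] longdir 174.9 zmed 57.7
box px [318. 287.] area 14807 ctr [553.7 424.8] short/long [61.2, 74.4] longdir 84.9 zmed 66.9
blackhold px [433.  84.] area 2116 ctr [621.5 504.9] short/long [8.9, 92.7] longdir 94.2 zmed 18.8
blackhold px [279. 195.] area 428 ctr [534.6 460.6] short/long [7.6, 19.2] longdir 84.9 zmed 3.7
blackhold px [346. 195.] area 439 ctr [572.9 457.5] short/long [7.6, 19.8] longdir 84.9 zmed 3.8
at [0.5544 0.4306 0.0602] jawyaw -5.01 tilt [ 0.0045  0.0046 -1.    ] t 20.5 w 0.673 F [ 0.1 -0.5 -0.9]
dp cm [ 4.31 -0.34 -0.06] rot [-0.003 -0.005 -0.004]
```

View pics/s.png

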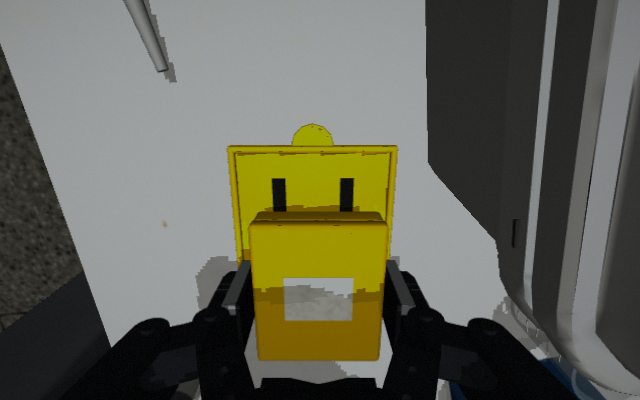

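```bash
python3 -m creep '[{"grip":5.2,"dp":[1,-0.3,-0.1],"rotation":[0,-0.004,-0.004]},{"grip":5.2,"dp":[2,-0.3,-0.1],"rotation":[0,-0.004,-0.004]},{"grip":5.2,"dp":[3,-0.3,-0.1],"rotation":[0,-0.004,-0.004]},{"grip":5.2,"dp":[3.5,-0.3,-0.1],"rotation":[0,-0.004,-0.004]},{"grip":5.2,"dp":[3.5,-0.3,-0.1],"rotation":[0,-0.004,-0.004]}]'
python3 -m creep '[{"grip":5.2,"dp":[0,0,0],"rotation":[0,0,0]},{"grip":5.2,"dp":[0,0,0],"rotation":[0,0,0]},{"grip":5.2,"dp":[0,0,0],"rotation":[0,0,0]},{"grip":5.2,"dp":[0,0,0],"rotation":[0,0,0]}]'
python3 -c "
from h import *
plan(0.5513,0.4317,.017,-4.85)"
```

```text
time: 20.92
tool_pos: [0.5481, 0.4297, 0.0192]
tcp_rot: [1.266, 1.168, -1.281]
wrist_force: [-1.1, -0.5, -1.2]
width: 0.669
time: 21.25
tool_pos: [0.5504, 0.4313, 0.023]
tcp_rot: [1.271, 1.168, -1.276]
wrist_force: [0.9, -0.0, -1.0]
width: 0.672
at [0.5504 0.4313 0.023 ] jawyaw -5.0 tilt [-0.0024 -0.001  -1.    ] t 21.25 w 0.672 F [ 0.9 -0.  -1. ]
dp cm [ 0.6   0.09 -0.04] rot [-0.003  0.001  0.002]
```

```bash
python3 -m creep '[{"grip":5.2,"dp":[0.3,0.1,0],"rotation":[0,0,0.001]},{"grip":5.2,"dp":[0.5,0.1,0],"rotation":[0,0,0.001]},{"grip":5.2,"dp":[0.6,0.1,0],"rotation":[0,0,0.001]},{"grip":5.2,"dp":[0.6,0.1,0],"rotation":[0,0,0.001]},{"grip":5.2,"dp":[0.6,0.1,0],"rotation":[0,0,0.001]}]'
python3 -c "
from h import *
plan(0.5513,0.4317,.0165,-4.85)"
```

```text
time: 21.67
tool_pos: [0.5512, 0.431, 0.0169]
tcp_rot: [1.271, 1.167, -1.275]
wrist_force: [-0.1, -0.8, 3.0]
width: 0.664
at [0.5512 0.431  0.0169] jawyaw -5.01 tilt [-0.0019 -0.0015 -1.    ] t 21.67 w 0.664 F [-0.1 -0.8  3. ]
dp cm [ 0.04  0.   -0.07] rot [-0.003  0.002  0.002]
```

```bash
python3 -m creep '[{"grip":5.6,"dp":[0,0,-0.05],"rotation":[0,0,0]},{"grip":6.0,"dp":[0,0,-0.05],"rotation":[0,0,0]},{"grip":6.4,"dp":[0,0,-0.05],"rotation":[0,0,0]},{"grip":6.7,"dp":[0,0,-0.05],"rotation":[0,0,0]},{"grip":6.7,"dp":[0,0,-0.05],"rotation":[0,0,0]}]'
python3 -m creep '[{"grip":6.7,"dp":[-1,0,0],"rotation":[0,0,0]},{"grip":6.7,"dp":[-3,0,0],"rotation":[0,0,0]},{"grip":6.7,"dp":[-6,0,0],"rotation":[0,0,0]},{"grip":6.7,"dp":[-10,0,0],"rotation":[0,0,0]},{"grip":6.7,"dp":[-14,0,0],"rotation":[0,0,0]}]'
python3 -m creep '[{"grip":8.5,"dp":[0,-1,4],"rotation":[-0.1,0,0]},{"grip":8.5,"dp":[0,-2,4],"rotation":[-0.2,0,0]},{"grip":8.5,"dp":[0,-2,4],"rotation":[-0.2,0,0]}]'
python3 look.py t;python3 -c "
from h import *
plan(0.5005,0.2517,.15,19)"
```

```text
time: 22.08
tool_pos: [0.5507, 0.4314, 0.0159]
tcp_rot: [1.27, 1.167, -1.276]
wrist_force: [0.5, 0.5, 0.9]
width: 0.788
time: 22.5
tool_pos: [0.5503, 0.431, 0.1569]
tcp_rot: [1.269, 1.167, -1.278]
wrist_force: [0.8, 0.5, 0.1]
width: 0.786
time: 22.75
tool_pos: [0.527, 0.3928, 0.1585]
tcp_rot: [1.123, 1.262, -1.126]
wrist_force: [-0.1, 0.4, -0.3]
width: 0.997
ytray px [352. 144.] area 13746 ctr [551.2 432.1] short/long [95.4, 131.7] longdir 85.1 zmed 5.5
blackhold px [458.  60.] area 1145 ctr [621.8 505.6] short/long [11.4, 91.4] longdir 95.4 zmed 19.2
blackhold px [279. 302.] area 1245 ctr [501.  244.4] short/long [60.9, 98.3] longdir 108.0 zmed 17.2
at [0.5275 0.3934 0.1576] jawyaw 6.33 tilt [-1.5e-03 -7.0e-04 -1.0e+00] t 22.8 w 0.993 F [0.6 0.2 0.3]
dp cm [ 0.78 -4.25 13.78] rot [-0.221  0.     0.002]
```

View pics/t.png

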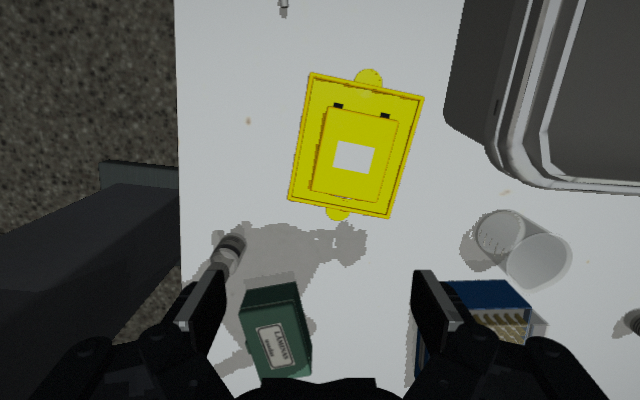

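```bash
cat > chk.py <<'E'
import sys
from m import *
C,img,d=load(sys.argv[1]);x,y,z0,z1,zt=map(float,sys.argv[2:7])
W=cloud(C,d);Z=cv2.medianBlur(W[...,2].astype(np.float32),5)
m=(Z>z0)&(Z<z1)&(abs(W[...,0]-x)<.08)&(abs(W[...,1]-y)<.08)
comps(C,img,m,zt,"top",W=W,mina=500)
hsv=cv2.cvtColor(img,cv2.COLOR_RGB2HSV).astype(int)
comps(C,img,m&(hsv[...,1]<60)&(hsv[...,2]>120),zt,"label",W=W,mina=80)
E
python3 chk.py t.npz .551 .431 .014 .032 .023
```

```text
top px [353. 154.] area 6043 ctr [550.9 429.7] short/long [57.8, 70.9] longdir 85.1 zmed 23.6
label px [353. 157.] area 968 ctr [551.1 429.5] short/long [21.7, 29.7] longdir 175.1 zmed 23.7
```

```bash
python3 -m creep '[{"grip":8.5,"dp":[0,-1.5,3.5],"rotation":[-0.1,0,0]},{"grip":8.5,"dp":[0,-3,7],"rotation":[-0.2,0,0]},{"grip":8.5,"dp":[0,-4,10.5],"rotation":[-0.2,0,0]},{"grip":8.5,"dp":[0,-4.3,12],"rotation":[-0.2,0,0]},{"grip":8.5,"dp":[0,-4.3,12],"rotation":[-0.2,0,0]}]'
python3 look.py u >/dev/null; python3 chk.py u.npz .5 .25 .03 .048 .039;python3 -c "
from h import *
plan(0.5005,0.2517,.15,19)"
```

```text
time: 23.22
tool_pos: [0.4983, 0.267, 0.1561]
tcp_rot: [0.976, 1.34, -0.983]
wrist_force: [0.8, -0.2, 0.1]
width: 0.991
top px [317. 222.] area 6167 ctr [501.3 248.5] short/long [54.6, 85.1] longdir 108.0 zmed 39.4
label px [316. 222.] area 1246 ctr [502.5 247.9] short/long [25.3, 47.9] longdir 110.8 zmed 39.7
at [0.4991 0.2689 0.1566] jawyaw 17.67 tilt [-0.0024 -0.0012 -1.    ] t 23.27 w 0.999 F [-0.2  0.6 -0.1]
dp cm [ 0.66 -0.38  1.68] rot [-0.023  0.     0.003]
```

View pics/u.png

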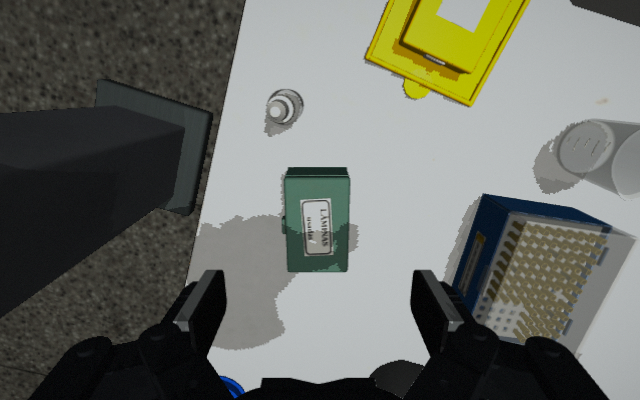

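```bash
python3 -c "
from h import *
plan(0.5022,0.2487,.03,18)"
python3 -m creep '[{"grip":8.5,"dp":[1,-0.3,1.9],"rotation":[-0.005,0,0.002]},{"grip":8.5,"dp":[4,-0.3,2],"rotation":[-0.005,0,0.002]},{"grip":8.5,"dp":[7,-0.3,2],"rotation":[-0.005,0,0.002]},{"grip":8.5,"dp":[9,-0.3,2],"rotation":[-0.005,0,0.002]},{"grip":8.5,"dp":[9,-0.3,2],"rotation":[-0.005,0,0.002]}]'
python3 -m creep '[{"grip":8.5,"dp":[0,0,0],"rotation":[0,0,0]},{"grip":8.5,"dp":[0,0,0],"rotation":[0,0,0]},{"grip":8.5,"dp":[0,0,0],"rotation":[0,0,0]}]'
python3 look.py v >/dev/null; python3 chk.py v.npz .5 .25 .03 .048 .039;python3 -c "
from h import *
plan(0.5022,0.2487,.024,18)"
```

```text
at [0.4991 0.2689 0.1566] jawyaw 17.67 tilt [-0.0024 -0.0012 -1.    ] t 23.27 w 0.999 F [-0.2  0.6 -0.1]
dp cm [12.66 -0.28  2.01] rot [-0.006  0.     0.003]
time: 23.68
tool_pos: [0.4989, 0.2493, 0.0618]
tcp_rot: [0.967, 1.347, -0.98]
wrist_force: [-0.8, 0.4, -1.1]
width: 0.995
time: 23.93
tool_pos: [0.5036, 0.2508, 0.0687]
tcp_rot: [0.973, 1.341, -0.97]
wrist_force: [0.5, -0.3, -0.5]
width: 1.0
top px [314. 252.] area 13428 ctr [501.2 248.2] short/long [54.2, 85.5] longdir 108.0 zmed 39.4
label px [318. 232.] area 248 ctr [498.7 257.5] short/long [24.5, 26.7] longdir 111.0 zmed 39.6
label px [313. 257.] area 1947 ctr [502.7 246.6] short/long [19.9, 45.2] longdir 111.4 zmed 39.7
at [0.5035 0.2506 0.0688] jawyaw 18.21 tilt [ 3.1e-03  6.0e-04 -1.0e+00] t 23.98 w 1.0 F [0.5 0.3 0.6]
dp cm [ 4.48 -0.2   0.14] rot [ 0.004  0.    -0.003]
```

View pics/v.png

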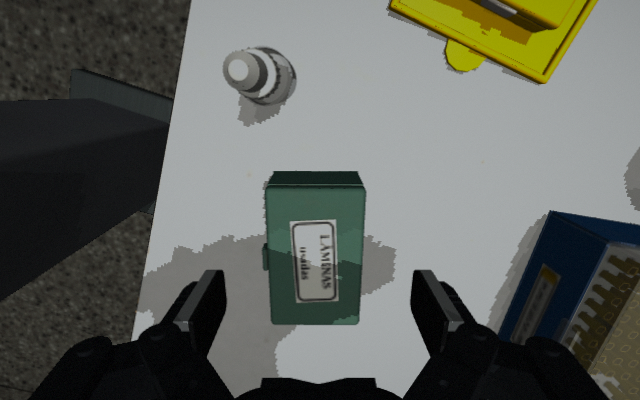

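```bash
python3 -m creep '[{"grip":8.5,"dp":[1.5,-0.2,0.15],"rotation":[0.003,0,-0.003]},{"grip":8.5,"dp":[3,-0.2,0.15],"rotation":[0.003,0,-0.003]},{"grip":8.5,"dp":[4.2,-0.2,0.15],"rotation":[0.003,0,-0.003]},{"grip":8.5,"dp":[4.2,-0.2,0.15],"rotation":[0.003,0,-0.003]},{"grip":8.5,"dp":[4.2,-0.2,0.15],"rotation":[0.003,0,-0.003]}]'
python3 -m creep '[{"grip":8.5,"dp":[0,0,0],"rotation":[0,0,0]},{"grip":8.5,"dp":[0,0,0],"rotation":[0,0,0]},{"grip":8.5,"dp":[0,0,0],"rotation":[0,0,0]}]'
python3 -c "
from h import *
plan(0.5022,0.2487,.024,18)"
```

```text
time: 24.4
tool_pos: [0.5001, 0.2472, 0.0247]
tcp_rot: [0.971, 1.344, -0.978]
wrist_force: [-0.0, 0.3, 0.5]
width: 0.988
time: 24.65
tool_pos: [0.5011, 0.2477, 0.0258]
tcp_rot: [0.973, 1.342, -0.976]
wrist_force: [0.1, 0.9, -0.5]
width: 0.995
at [0.5011 0.2477 0.0258] jawyaw 18.03 tilt [-0.0016 -0.0013 -1.    ] t 24.65 w 0.995 F [ 0.1  0.9 -0.5]
dp cm [ 0.18  0.13 -0.07] rot [0.    0.001 0.002]
```

```bash
python3 -m creep '[{"grip":7.6,"dp":[0.15,0.05,-0.07],"rotation":[0,0,0]},{"grip":6.8,"dp":[0.15,0.05,-0.07],"rotation":[0,0,0]},{"grip":6.0,"dp":[0.15,0.05,-0.07],"rotation":[0,0,0]},{"grip":5.2,"dp":[0.15,0.05,-0.07],"rotation":[0,0,0]},{"grip":4.6,"dp":[0.15,0.05,-0.07],"rotation":[0,0,0]}]' 40
python3 -m creep '[{"grip":4.6,"dp":[0,0,0],"rotation":[0,0,0]},{"grip":4.6,"dp":[0,0,0],"rotation":[0,0,0]},{"grip":4.6,"dp":[0,0,0],"rotation":[0,0,0]},{"grip":4.6,"dp":[0,0,0],"rotation":[0,0,0]}]'
python3 -c "
from h import *
plan(0.5022,0.2487,.024,18)"
```

```text
time: 25.07
tool_pos: [0.5011, 0.2483, 0.0237]
tcp_rot: [0.972, 1.343, -0.977]
wrist_force: [0.4, 0.4, 3.3]
width: 0.599
time: 25.4
tool_pos: [0.5011, 0.2484, 0.0237]
tcp_rot: [0.972, 1.343, -0.977]
wrist_force: [0.9, 0.3, 4.1]
width: 0.602
at [0.5011 0.2484 0.0237] jawyaw 18.03 tilt [-0.0022 -0.0015 -1.    ] t 25.4 w 0.602 F [0.9 0.3 4.1]
dp cm [-0.03  0.11  0.  ] rot [0.    0.001 0.003]
```

```bash
python3 -m creep '[{"grip":4.6,"dp":[-0.4,0,0],"rotation":[0,0,0]},{"grip":4.6,"dp":[-1.5,0,0],"rotation":[0,0,0]},{"grip":4.6,"dp":[-4,0,0],"rotation":[0,0,0]},{"grip":4.6,"dp":[-7.5,0,0],"rotation":[0,0,0]},{"grip":4.6,"dp":[-11,0,0],"rotation":[0,0,0]}]'
python3 -m creep '[{"grip":4.6,"dp":[-3,-1,1],"rotation":[0,0,0]},{"grip":4.6,"dp":[-6,-3,3],"rotation":[0.05,0,0]},{"grip":4.6,"dp":[-8,-5,6],"rotation":[0.1,0,0]},{"grip":4.6,"dp":[-8,-6,9],"rotation":[0.15,0,0]},{"grip":4.6,"dp":[-8,-7,12],"rotation":[0.2,0,0]}]'
python3 look.py w; python3 -c "
from h import *
plan(0.5055,-0.3105,.2,-15.9);print(pose()[2]['q'])"
```

```text
time: 25.82
tool_pos: [0.4986, 0.2473, 0.1328]
tcp_rot: [0.968, 1.346, -0.982]
wrist_force: [1.5, -0.5, -2.0]
width: 0.598
time: 26.23
tool_pos: [0.4714, 0.1118, 0.2159]
tcp_rot: [1.124, 1.26, -1.126]
wrist_force: [0.6, -0.6, -2.3]
width: 0.604
blackhold px [533.  34.] area 1230 ctr [651.1 259.9] short/long [17.2, 65.3] longdir 98.6 zmed 18.0
at [0.4706 0.1065 0.2146] jawyaw 6.27 tilt [-0.003  -0.0073 -1.    ] t 26.28 w 0.604 F [ 0.2 -4.8 -3.5]
dp cm [ 1.76 -1.08 41.82] rot [0.387 0.008 0.002]
[ 0.17550051 -0.07991438  2.03552968 -0.0072219   1.19024437  0.06881425]
```

View pics/w.png

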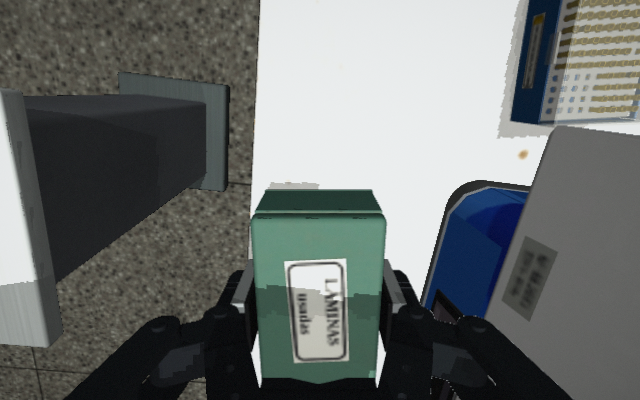

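```bash
python3 -m creep '[{"grip":4.6,"dp":[0.5,-0.3,4],"rotation":[0.05,0.005,0]},{"grip":4.6,"dp":[0.5,-0.6,8],"rotation":[0.1,0.005,0]},{"grip":4.6,"dp":[0.5,-1.2,12],"rotation":[0.15,0.005,0]},{"grip":4.6,"dp":[0.5,-1.8,16],"rotation":[0.2,0.005,0]},{"grip":4.6,"dp":[0.5,-2.2,20],"rotation":[0.25,0.005,0]}]'
python3 -c "
from h import *
plan(0.5055,-0.3105,.2,-15.9)"
```

```text
time: 26.7
tool_pos: [0.4711, -0.0898, 0.2087]
tcp_rot: [1.309, 1.147, -1.312]
wrist_force: [0.8, -0.2, -2.2]
width: 0.605
at [ 0.4711 -0.0898  0.2087] jawyaw -7.86 tilt [-0.0052  0.0035 -1.    ] t 26.7 w 0.605 F [ 0.8 -0.2 -2.2]
dp cm [ 0.77  6.43 21.4 ] rot [ 0.14  -0.002  0.006]
```

```bash
python3 - <<'E'
from m import *
C,img,d=load('l.npz');W=cloud(C,d)
hsv=cv2.cvtColor(img,cv2.COLOR_RGB2HSV).astype(int);V=hsv[...,2]
m=(V<90)&(abs(W[...,0]-.5055)<.07)&(abs(W[...,1]+.31)<.07)
comps(C,img,m,.003,"strip",mina=100,W=W)
H,S=hsv[...,0],hsv[...,1]
comps(C,img,(H>50)&(H<80)&(S>130)&(W[...,2]<.03),.003,"g",mina=1000,close=5,W=W)
E
python3 -m creep '[{"grip":4.6,"dp":[0.3,1,4],"rotation":[0.05,0,0.004]},{"grip":4.6,"dp":[0.3,2,8],"rotation":[0.1,0,0.004]},{"grip":4.6,"dp":[0.3,3.5,12],"rotation":[0.14,0,0.004]},{"grip":4.6,"dp":[0.3,5,16],"rotation":[0.14,0,0.004]},{"grip":4.6,"dp":[0.3,6.2,19.5],"rotation":[0.14,0,0.004]}]'
python3 look.py x;python3 -c "
from h import *
plan(0.5055,-0.3105,.15,-15.9)"
```

```text
strip px [279. 281.] area 333 ctr [ 486.2 -306.6] short/long [7.4, 83.1] longdir 74.1 zmed 3.8
strip px [304. 298.] area 315 ctr [ 524.7 -317.7] short/long [7.6, 83.1] longdir 74.2 zmed 3.8
g px [294. 288.] area 5884 ctr [ 506.1 -311.4] short/long [92.3, 143.9] longdir 74.1 zmed 3.7
time: 27.12
tool_pos: [0.5071, -0.2919, 0.2049]
tcp_rot: [1.411, 1.069, -1.409]
wrist_force: [0.5, 0.0, -2.5]
width: 0.602
gtray px [322. 161.] area 4445 ctr [ 516.2 -273.1] short/long [64.0, 90.9] longdir 164.3 zmed 3.7
blackhold px [247.  42.] area 3485 ctr [ 475.9 -152.8] short/long [64.3, 64.7] longdir 48.6 zmed 3.8
at [ 0.5087 -0.299   0.2052] jawyaw -15.92 tilt [ 0.0017 -0.0043 -1.    ] t 27.17 w 0.602 F [ 4.  -7.4 -1.7]
dp cm [ 5.52 -0.01  1.17] rot [-0.     0.004 -0.003]
```

View pics/x.png

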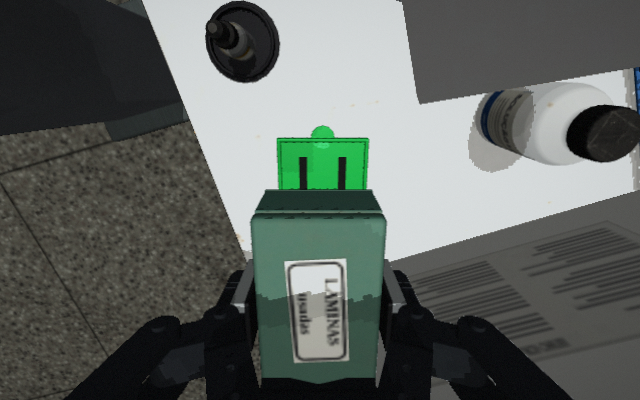

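```bash
python3 - <<'E'
from h import *
C=cal('top');img,d=bot.read_camera('top');W=cloud(C,d)
for lo in np.arange(.02,.5,.04):
    q=W[(W[...,2]>lo)&(W[...,2]<lo+.04)&(W[...,1]<-.37)&(W[...,1]>-.6)&(W[...,0]<.75)]
    if len(q)>8: print(lo.round(2),len(q),'x',np.percentile(q[:,0],[1,99]).round(3),'ymax',np.percentile(q[:,1],99).round(3))
p,Rt,s=pose();print(p,s['wrist_force'],s['joint_vel'].round(2))
C,img,d=[None]*3
a=np.load('x.npz');C=[a[k] for k in 'KDRt'];W=cloud(C,a['d']);img=a['img']
hsv=cv2.cvtColor(img,cv2.COLOR_RGB2HSV).astype(int)
zt=.2049-.0237+.039
m=(abs(W[...,2]-zt)<.006)&(hsv[...,0]>60)&(hsv[...,0]<95)&(abs(W[...,0]-.507)<.08)
from m import comps
comps(C,img,m|((hsv[...,1]<80)&(abs(W[...,2]-zt)<.006)&(abs(W[...,0]-.507)<.028)&(abs(W[...,1]+.29)<.045)),zt,'case',W=W,mina=500,close=9)
E
```

```text
0.02 165 x [0.464 0.748] ymax -0.392
0.06 186 x [0.464 0.747] ymax -0.392
0.1 202 x [0.461 0.748] ymax -0.393
0.14 315 x [0.46  0.747] ymax -0.394
0.18 1081 x [0.467 0.747] ymax -0.393
0.22 4901 x [0.517 0.748] ymax -0.411
0.26 276 x [0.675 0.708] ymax -0.512
[ 0.50794857 -0.29521123  0.20497256] [ 0.04317196  0.67224069 -2.19198205] [ 0.06 -0.04  0.06  0.06  0.05  0.04]
case px [488.  34.] area 858 ctr [ 585. -209.] short/long [8.0, 17.5] longdir 93.0 zmed 218.9
case px [318. 293.] area 22341 ctr [ 507.6 -291.2] short/long [81.6, 82.1] longdir 164.3 zmed 220.6
```

```bash
python3 -c "
from h import *
plan(0.5056,-0.3115,.07,-15.9)"
python3 -m creep '[{"grip":4.6,"dp":[1,0,1.6],"rotation":[0,0,0]},{"grip":4.6,"dp":[4,0,1.6],"rotation":[0,0,0]},{"grip":4.6,"dp":[7,0,1.6],"rotation":[0,0,0]},{"grip":4.6,"dp":[10,0,1.6],"rotation":[0,0,0]},{"grip":4.6,"dp":[12.5,0,1.6],"rotation":[0,0,0]}]'
python3 -m creep '[{"grip":4.6,"dp":[0,0,0],"rotation":[0,0,0]},{"grip":4.6,"dp":[0,0,0],"rotation":[0,0,0]},{"grip":4.6,"dp":[0,0,0],"rotation":[0,0,0]},{"grip":4.6,"dp":[0,0,0],"rotation":[0,0,0]}]'
python3 look.py y;python3 -c "
from h import *
plan(0.5056,-0.3115,.04,-15.9)"
```

```text
at [ 0.5079 -0.2952  0.205 ] jawyaw -16.03 tilt [ 3.e-04 -0.e+00 -1.e+00] t 27.22 w 0.604 F [ 0.   0.7 -2.2]
dp cm [13.5   0.22  1.63] rot [-0.002 -0.    -0.   ]
time: 27.63
tool_pos: [0.5019, -0.3035, 0.0779]
tcp_rot: [1.411, 1.071, -1.41]
wrist_force: [1.4, 0.4, -1.7]
width: 0.603
time: 27.97
tool_pos: [0.5052, -0.306, 0.0829]
tcp_rot: [1.411, 1.064, -1.406]
wrist_force: [0.5, -0.3, -1.8]
width: 0.601
gtray px [321. 163.] area 7605 ctr [ 517.  -273.4] short/long [64.8, 95.6] longdir 158.7 zmed 3.8
blackhold px [191.  21.] area 4386 ctr [ 470.9 -173.9] short/long [24.1, 62.1] longdir 164.7 zmed 3.8
blackhold px [517. 309.] area 1700 ctr [ 617.2 -410.7] short/long [18.9, 89.0] longdir 2.9 zmed 20.3
at [ 0.5053 -0.3061  0.083 ] jawyaw -15.76 tilt [ 4.3e-03 -3.0e-04 -1.0e+00] t 28.02 w 0.602 F [-0.2 -0.7 -2. ]
dp cm [4.3  0.16 0.52] rot [ 0.002 -0.001 -0.004]
```

View pics/y.png

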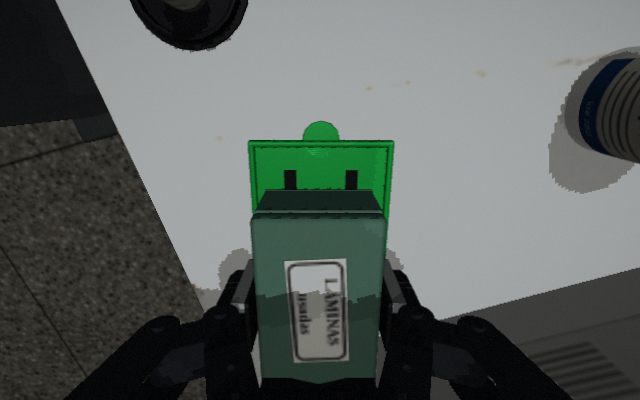

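```bash
python3 -m creep '[{"grip":4.6,"dp":[1.5,0.15,0.5],"rotation":[0,0,-0.003]},{"grip":4.6,"dp":[3,0.15,0.5],"rotation":[0,0,-0.003]},{"grip":4.6,"dp":[4.2,0.15,0.5],"rotation":[0,0,-0.003]},{"grip":4.6,"dp":[4.2,0.15,0.5],"rotation":[0,0,-0.003]},{"grip":4.6,"dp":[4.2,0.15,0.5],"rotation":[0,0,-0.003]}]'
python3 -m creep '[{"grip":4.6,"dp":[0,0,0],"rotation":[0,0,0]},{"grip":4.6,"dp":[0,0,0],"rotation":[0,0,0]},{"grip":4.6,"dp":[0,0,0],"rotation":[0,0,0]},{"grip":4.6,"dp":[0,0,0],"rotation":[0,0,0]}]'
python3 -c "
from h import *
plan(0.5056,-0.3115,.027,-15.9)"
```

```text
time: 28.43
tool_pos: [0.5034, -0.3101, 0.0382]
tcp_rot: [1.41, 1.071, -1.41]
wrist_force: [0.2, 0.3, -2.2]
width: 0.603
time: 28.77
tool_pos: [0.5042, -0.3107, 0.0391]
tcp_rot: [1.41, 1.069, -1.409]
wrist_force: [0.4, -0.1, -2.5]
width: 0.598
at [ 0.5042 -0.3107  0.0391] jawyaw -15.77 tilt [-0.0011  0.0021 -1.    ] t 28.77 w 0.598 F [ 0.4 -0.1 -2.5]
dp cm [1.21 0.16 0.04] rot [ 0.002 -0.002  0.002]
```

```bash
python3 -m creep '[{"grip":4.6,"dp":[0.5,0.16,0.04],"rotation":[0.002,-0.002,0.001]},{"grip":4.6,"dp":[0.9,0.16,0.04],"rotation":[0.002,-0.002,0.001]},{"grip":4.6,"dp":[1.15,0.16,0.04],"rotation":[0.002,-0.002,0.001]},{"grip":4.6,"dp":[1.15,0.16,0.04],"rotation":[0.002,-0.002,0.001]},{"grip":4.6,"dp":[1.15,0.16,0.04],"rotation":[0.002,-0.002,0.001]}]'
python3 -m creep '[{"grip":4.6,"dp":[0,0,0],"rotation":[0,0,0]},{"grip":4.6,"dp":[0,0,0],"rotation":[0,0,0]}]'
python3 -c "
from h import *
plan(0.5056,-0.3115,.027,-15.9)"
```

```text
time: 29.18
tool_pos: [0.5052, -0.3111, 0.0267]
tcp_rot: [1.41, 1.067, -1.412]
wrist_force: [-0.2, 0.4, 0.1]
width: 0.606
time: 29.35
tool_pos: [0.5052, -0.3111, 0.0267]
tcp_rot: [1.41, 1.067, -1.412]
wrist_force: [0.2, 0.5, -0.1]
width: 0.602
at [ 0.5052 -0.3111  0.0267] jawyaw -15.89 tilt [-1.7e-03  7.0e-04 -1.0e+00] t 29.35 w 0.602 F [ 0.2  0.5 -0.1]
dp cm [-0.03  0.05  0.02] rot [ 0.    -0.     0.002]
```

```bash
python3 -m creep '[{"grip":5.2,"dp":[0,0,0],"rotation":[0,0,0]},{"grip":5.6,"dp":[0,0,0],"rotation":[0,0,0]},{"grip":6.0,"dp":[0,0,0],"rotation":[0,0,0]},{"grip":6.8,"dp":[0,0,0],"rotation":[0,0,0]},{"grip":7,"dp":[0,0,0],"rotation":[0,0,0]}]'
python3 -m creep '[{"grip":7,"dp":[-1,0,0],"rotation":[0,0,0]},{"grip":7,"dp":[-3,0,0],"rotation":[0,0,0]},{"grip":7,"dp":[-6,0,0],"rotation":[0,0,0]},{"grip":7,"dp":[-10,0,0],"rotation":[0,0,0]},{"grip":7,"dp":[-14,0,0],"rotation":[0,0,0]}]'
python3 -m creep '[{"grip":7,"dp":[-3,0,-3],"rotation":[0,0,0]},{"grip":7,"dp":[-6,0,-6],"rotation":[0,0,0]},{"grip":7,"dp":[-6,0,-6],"rotation":[0,0,0]},{"grip":7,"dp":[-6,0,-6],"rotation":[0,0,0]}]'
python3 look.py z; python3 chk.py z.npz .5055 -.311 .03 .05 .042
python3 - <<'E'
from h import *
img,d=bot.read_camera('top');cv2.imwrite('pics/z_top.png',cv2.resize(img[140:250,180:480,::-1],None,fx=2.66,fy=2.66,interpolation=cv2.INTER_CUBIC))
img,d=bot.read_camera('scene');cv2.imwrite('pics/z_scene.png',cv2.resize(img[150:320,150:430,::-1],None,fx=2.8,fy=2.8,interpolation=cv2.INTER_CUBIC))
E
```

```text
time: 29.77
tool_pos: [0.5052, -0.3113, 0.0269]
tcp_rot: [1.41, 1.066, -1.412]
wrist_force: [0.6, 0.3, 0.2]
width: 0.82
time: 30.18
tool_pos: [0.5044, -0.3107, 0.1679]
tcp_rot: [1.41, 1.069, -1.413]
wrist_force: [0.5, -0.9, 0.9]
width: 0.819
time: 30.52
tool_pos: [0.5239, -0.2532, 0.2309]
tcp_rot: [1.409, 1.061, -1.406]
wrist_force: [1.4, -0.8, -0.7]
width: 0.816
gtray px [316. 207.] area 3855 ctr [ 507.2 -305.1] short/long [90.8, 132.6] longdir 74.1 zmed 3.9
blackhold px [247.  88.] area 2680 ctr [ 476.3 -151.9] short/long [64.0, 64.7] longdir 68.1 zmed 3.8
top px [315. 234.] area 3652 ctr [ 504.5 -310.3] short/long [53.9, 86.9] longdir 74.2 zmed 42.3
label px [315. 234.] area 758 ctr [ 503.9 -311.9] short/long [25.2, 48.7] longdir 74.8 zmed 42.6
```

View pics/z.png

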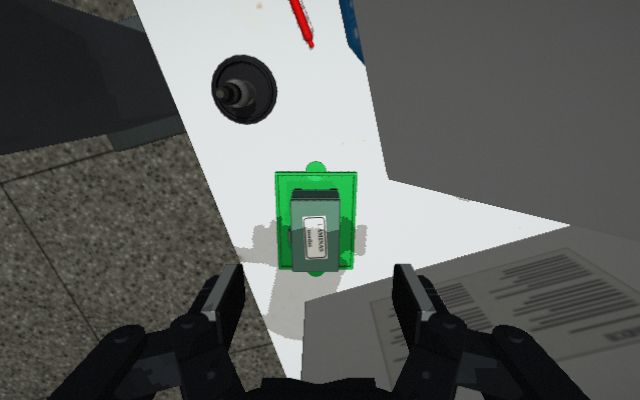

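View pics/z_top.png

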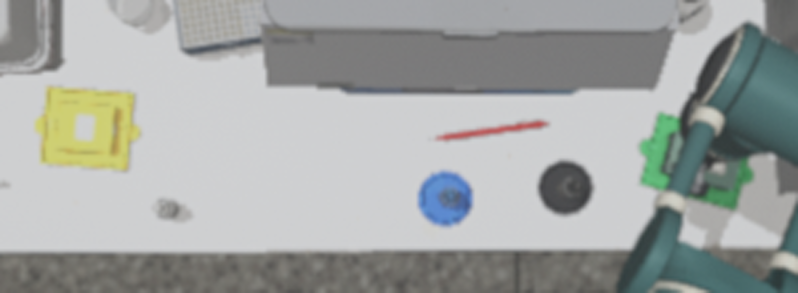

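View pics/z_scene.png

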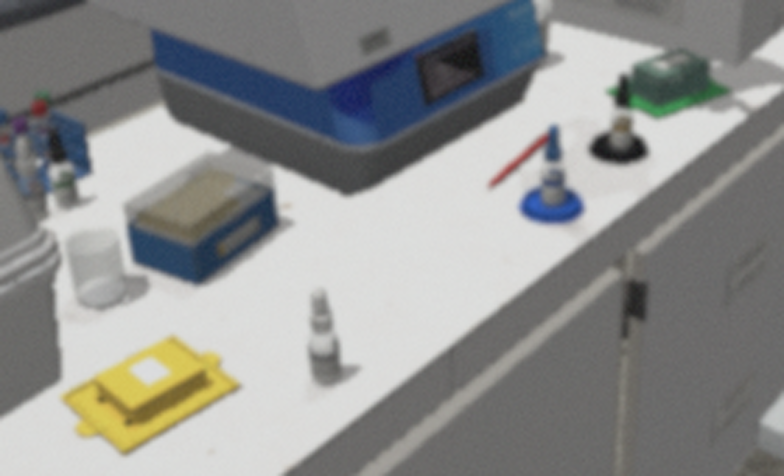

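```bash
python3 -m creep '[{"grip":7,"dp":[0,0,0],"rotation":[0,0,0]},{"grip":7,"dp":[0,0,0],"rotation":[0,0,0]}]'
python3 -c "
from workcell import bot
print(bot.finish_job())"
```

```text
time: 30.83
tool_pos: [0.5207, -0.2538, 0.2248]
tcp_rot: [1.41, 1.069, -1.415]
wrist_force: [-0.8, 0.5, -0.3]
width: 0.82
the job is handed in; nothing more can be done
None
```

I took the pile apart in the order asked and handed the job in at about 31 s of the 141 s allowed. The blue-capped and black-capped bottles are in their holders, the cover-glass box is in the yellow tray and the slide box is in the green tray.

**Last checks**
- **Bottles:** in the last pictures both stand upright, roughly centred in their dishes. The white-capped bottle was never touched and looks to be where it started.
- **Cover-glass box:** it lies flat at (550.9, 429.7) mm, with its long side at the same angle as the tray's (85.1°). That is about 2 mm off the tray centre of (551.3, 431.7) mm, along the long side.
- **Slide box:** it lies flat at about (504.5, -310.3) mm, against a tray centre of about (505.5, -311.5) mm, and its long side is within 0.1° of the tray's.
- **Forces:** the highest reading I saw was about 17 N, when the blue bottle's foot touched its dish. I backed off before letting go.

**Disagreements**
- The cameras differed by 1–3 mm on the tray and holder centres, and by up to 5 mm on the blue holder. The cause was slanted views of the rims, so I relied on the straighter views and the trays' floor strips.
- The arm settled a few mm off after long moves, so I corrected it before each placing and before all but the first grasp.

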